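# Open the burn-in box and load the debug pods

### The job

Open the burn-in box: give the red bayonet knob a quarter turn counter-clockwise to its stop, lift it out and set it upright across the two yellow rails of its rest, then draw the cover out from under its hooks towards the latch post, lift it off and lean it against the cross bar of the stand, hooked edge down behind the lip and handle outward, about in the middle. Then lay every debug pod that is there flat in a lane of its own, straight and mid-way along it, all with the plug end pointing to the latch post. A pod may get knocked aside meanwhile; leave the tape roll, the solder spool and the marker where they are.

Things in the scene. Friction and masses are not known exactly. Their poses are not given: they have to be found in the camera images.
- box: Burn-in box, fixed: blue, open-topped, 124 (x) x 254 (y) x 32 mm, walls 5 to 6 mm, inside 112 x 244 mm, floor top 4 mm up. Origin: centre of its underside; +x points to the aluminium latch post outside its +x wall. Two ribs (y = +-36 mm, 4 mm high, 3 mm thick) part the floor into three lanes along x. Small black contact blocks (look only) mark the lanes' +x ends.
- socket (a point): Bayonet socket: centre of the latch post's top (box x = 87 mm, y = 0, z = 32 mm), axes as the box. The entry slot runs along the box's x; turned lugs are caught under the post's roof.
- hooks (a point): Mid-point between the two steel hooks outside the box's -x wall (at y = +-70 mm, each 30 mm wide, tops 43 mm above the worktop), axes as the box. They reach 8 mm over the cover's front edge, 2 mm above it.
- knob_grip (a point): Bayonet knob: red bar 56 x 14 x 26 mm on a black flange 64 mm across, 6 mm thick; below it a boss (36 mm across, 4.5 mm), shank and two lugs (34 x 9 x 7 mm). Point: middle of the bar, 39 mm above the lugs' underside, 19 mm above the flange's, 13 mm below the top. x along bar and lugs, z up. Locked at the start: bar along the box's y, flange on the cover.
- knob_foot (a point): Underside of the knob's lugs, on its axis. About 90 degrees counter-clockwise from above brings the bar along the box's x (within 6 degrees), to the open stop; it then lifts straight out, clear after 25 mm. It cannot turn clockwise from locked. Turns easily, 2 to 3 mm of play.
- cover_handle (a point): Cover's black handle, middle of its bar (12 mm diameter, 90 mm along y). Aluminium plate 128 (x) x 254 (y) x 5 mm with a 68 mm wide nose on its +x edge that has a 40 mm square hole. In the cover's axes (z up, out of the plate) from here: plate top 33 mm and underside 38 mm below, front edge x = -70, rear edge +58, nose end +107 mm. 0.3 kg, balanced near here.
- cover_edge (a point): Middle of the cover's front edge, at its underside; axes as the cover. Closed, the cover lies on the box's rim, axes as the box, this edge under the hooks: it must first be drawn 14 mm towards the latch post (+x), then lifted.
- stand: Lean stand, fixed: dark base 133 (x) x 220 (y) x 5 mm, origin centre of underside. Rubber toe lip across the -x side: inner face x = -55, top z = 17 mm. Steel cross bar, 12 mm diameter, along y, axis at x = 31, z = 62 mm, posts at y = +-95 mm.
- lean_spot (a point): Where the handle's middle ends up when the cover leans right (stand x = -20, y = 0, z = 78 mm); axes as the stand. Front edge on the base behind the lip, nose up, plate's back on the cross bar, handle side facing the stand's -x; the plate is then 38 degrees from level.
- rest: Knob rest, fixed: two yellow rails along its y, 84 mm long, 14 mm thick, tops 26 mm above the worktop, clear gap 48 mm, on a 4 mm base 80 x 84 mm; origin centre of underside. The flange rests on both rails, lugs hanging in the gap (any way round); the middle of the red bar is then 45 mm above the worktop.
- lane1 (a point): Centre of lane 1 on the box's floor (box x = 0, y = -72 mm, 4 mm above the worktop), axes as the box; the lane runs along x.
- lane2 (a point): Centre of lane 2 on the box's floor (box x = 0, y = 0 mm, 4 mm above the worktop), axes as the box; the lane runs along x.
- lane3 (a point): Centre of lane 3 on the box's floor (box x = 0, y = 72 mm, 4 mm above the worktop), axes as the box; the lane runs along x.
- pod1_mid (a point): Debug pod 1 (may be absent): flat light-grey box 44 mm wide (its x), 88 mm long body (its y) and 18 mm high, with a narrower plug 24 mm wide that sticks out 8 mm on its +y end. The point is half-way up (9 mm), axes as the pod, z up; the body reaches from y = -47 to +41 mm and the plug to +49 mm. 0.09 kg. Lies upright on the worktop.
- pod2_mid (a point): Debug pod 2 (may be absent): flat light-grey box 44 mm wide (its x), 88 mm long body (its y) and 18 mm high, with a narrower plug 24 mm wide that sticks out 8 mm on its +y end. The point is half-way up (9 mm), axes as the pod, z up; the body reaches from y = -47 to +41 mm and the plug to +49 mm. 0.09 kg. Lies upright on the worktop.
- pod3_mid (a point): Debug pod 3 (may be absent): flat light-grey box 44 mm wide (its x), 88 mm long body (its y) and 18 mm high, with a narrower plug 24 mm wide that sticks out 8 mm on its +y end. The point is half-way up (9 mm), axes as the pod, z up; the body reaches from y = -47 to +41 mm and the plug to +49 mm. 0.09 kg. Lies upright on the worktop.
- pod4_mid (a point): Debug pod 4 (may be absent): flat light-grey box 44 mm wide (its x), 88 mm long body (its y) and 18 mm high, with a narrower plug 24 mm wide that sticks out 8 mm on its +y end. The point is half-way up (9 mm), axes as the pod, z up; the body reaches from y = -47 to +41 mm and the plug to +49 mm. 0.09 kg. Lies upright on the worktop.
- tape_roll: Bystander, to be left alone: orange tape roll, 51 mm across, 19 mm high. Origin at its underside.
- solder_spool: Bystander, to be left alone: solder spool, 60 mm across, 43 mm high. Origin at its underside.
- marker: Bystander, to be left alone: marker pen, 136 mm long, 17 mm thick, lying down. Origin at its underside.

How it is judged:
By the outcome, as a careful person would: the job done as asked, in the order asked, and still so for the second after the job is handed in, with the robot touching nothing.
Of pod1, pod2, pod3, pod4 only 2 to 3 are there at a start; the rules pass over those that are not, and their reading is None.
At some moment in a run one of pod1, pod2, pod3, pod4 may be knocked a few centimetres aside while the robot is not near it.
It also fails if it takes over 208 s, if anything falls off the work surface, if the arm or the gripper's body presses on something with over 40 N, if the wrist force passes 120 N, or if a joint passes its speed limit or range.

### The arm

A 6-joint arm with a two-finger parallel gripper is mounted at the origin on a cart in front of the work surface, level with it; the furniture and walls round the work are solid. World frame = base frame: x ahead of the robot, y to its left, z up, the work surface at z = 0. Lengths are in m, angles in rad, forces in N, time in s.
With the tool pointing down it reaches from about 0.3 to 0.775 m from the base axis. Payload 14.6 kg.
Tool frame: the origin (TCP) lies at the very end of the fingers, on their centre line; the grasp point (between the pads) lies 19 mm behind it; z points along the fingers, y is the line along which they close (so a half turn about z gives the same grasp; the last joint's range is limited). The gripper opens to 94 mm and grips with 3 to 60 N. Pads are 16 mm wide; open, the fingers measure 119 mm over their backs; the gripper's body (75 mm by 177 mm) begins 78 mm behind the grasp point.
Start: joints at [1.238, 0.3, 1.521, -0, 1.321, -0.067], TCP at [0.144, 0.531, 0.205] pointing down, gripper open.
Joint ranges: [-3.03, 3.03], [-0.79, 2.21], [0.23, 2.52], [-1.04, 4.18], [0, 3.07], [-2.55, 2.55]. Speed limits (rad/s): [2.22, 2.22, 2.57, 3.14, 3.14, 3.14].

### API

Orientations are given as [roll, pitch, yaw] about the fixed x, y, z axes, in that order (R = Rz(yaw) Ry(pitch) Rx(roll)).
In Python, from station import * gives the robot as it stands.
- The arm moves only by the tool jog_arm, never from a script. Its argument "rows" is a list of rows, each a list of 3 entries, a list of its own where there are three numbers: the shift along the tool's x, y, z in m, then the turn about the tool's z in degrees, then the finger opening in m, from 0 to 0.094. A call has 1 to 12 rows; each row shifts and turns the commanded pose from where the row before left it, along the tool's axes as they then stand; what a row does not reach is not made up. A row lasts 1/12 s, in which the tool goes at most 41.7 mm and 7.16 degrees, less where a joint would pass 70% of its speed; a pose out of reach is approached as far as the arm can. A call is refused whole if a number of a shift passes 0.0417 or a number of a turn 7.16, either way. A call with a gripper value outside its range is refused whole. The fingers move at their own pace and stop on an object; "squeeze" is the grip in N (left out, the last holds). Time passes only in rows, so rows that do not move let the fingers close. It gives the time, the measured TCP pose, the force, the opening and the grip force at its end, in the units of the state.
- get_obs(): the state, without advancing time (a new reading comes with each control period).
- camera(name): name is "scene" or "side" or "wrist"; returns a dict with "image" (480x640x3 uint8, red, green, blue), "range_z" (480x640 float32, m along the optical axis (not along the pixel's ray), 0 where there is no reading), "K" (3x3 intrinsics, pixels), "world_from_camera" (4x4, takes a point from camera to world coordinates); the wrist camera has in their place "T_tool_cam" (4x4, takes a point from camera to tool coordinates, whose origin is the TCP and whose axes are the flange's). Camera axes: x right, y up, looking along -z (the intrinsics and any distortion apply to the point x, -y, -z); pixel columns grow to the right and rows downward; lengths in m; the calibration is good to about 2 mm. A picture is of the moment at which its call begins: read the wrist's pose just before it.
- hand_in(): hands the job in; it is judged then, once.
Trained networks look in a picture, given as the dict that the camera call returned (one of the last four; its "shot" number tells which), for a name from the list of things; names that differ only in an ending like _2 or _b are one class to them, and where a whole thing is asked for, a point or a joint stands for the part that bears it (a point fixed in the world has none). Each returns a list of dicts, best first, with "p" (0 to 1); they miss things now and then, are a little off and sometimes report something else, mostly with a low value. They report only what shows in the picture. A call takes as long as a camera call.
- search_frame(label, picture): "at" ([column, row] as shares, 0 to 1, of the picture: columns of its width, rows of its height, amid what is visible of it).
- spot_point(label, picture): "at" ([column, row] as shares, 0 to 1, of the picture: columns of its width, rows of its height: a listed point, or the origin of a listed thing).
The state is a dict: "time_s": time; "qpos": joint angles; "joint_vel": joint speeds; "tau": joint torques, N m; "ee_pos": TCP position; "eef_rot": TCP orientation; "force": force on the tool from outside, world axes, zero at the start; "moment": the same for the moment, N m; "grip_width": finger opening in m; "grip_force": force on a finger pad.
Only numpy, scipy, OpenCV 4.12 (cv2) and the standard library are available. Lean on these libraries where they do the work, as an engineer would, in place of code of your own. Each camera call takes 0.05 s, during which the arm holds its last target. There are 200 camera calls.

## Working session

There is one attempt and no reset: what is moved stays moved. The work goes in short steps, Python scripts to look and compute and a tool call to move; the robot and the scene stay as the last step left them, time stands still between calls to the robot, and variables do not carry over. Pictures are saved under pics/ and viewed, at most 14 in all, crops included, and the job is handed in when it is done.

Besides the shell and the picture viewer there is one more tool, called after "Emit:" as a command line: name --argument value ..., lists and objects as JSON in quotes. jog_arm: Moves the arm, as the interface text tells. Its arguments: {"type":"object","properties":{"rows":{"type":"array","items":{"type":"array"}},"squeeze":{"type":"number"}},"required":["rows"]}

```bash
ls; mkdir -p pics; cat > h.py <<'E'
from station import *
import numpy as np, cv2
from scipy.spatial.transform import Rotation as Ro
def Rt(rpy): return Ro.from_euler('xyz',rpy).as_matrix()
def pose():
    o=get_obs(); T=np.eye(4); T[:3,:3]=Rt(o['eef_rot']); T[:3,3]=o['ee_pos']; return T
def cam(name):
    T=pose(); c=camera(name)
    c['W']=T@c['T_tool_cam'] if name=='wrist' else np.array(c['world_from_camera'])
    return c
def save(c,n): cv2.imwrite(f'pics/{n}.png',c['image'][:,:,::-1])
def ray(c,u,v):
    K=np.array(c['K']); d=np.array([(u-K[0,2])/K[0,0],-(v-K[1,2])/K[1,1],-1.]); return c['W'][:3,3],c['W'][:3,:3]@d
def atz(c,u,v,z):
    o,d=ray(c,u,v); return o+d*(z-o[2])/d[2]
def atd(c,u,v):
    o,d=ray(c,u,v); r=c['range_z'][int(round(v)),int(round(u))]; return o+d*r
def cloud(c):
    r=c['range_z'];h,w=r.shape;K=np.array(c['K']);u,v=np.meshgrid(np.arange(w),np.arange(h))
    P=np.stack([(u-K[0,2])/K[0,0]*r,-(v-K[1,2])/K[1,1]*r,-r],-1)
    return P@c['W'][:3,:3].T+c['W'][:3,3]
E
python3 - <<'E'
from h import *
print(get_obs())
names=['box','socket','hooks','knob_grip','cover_handle','cover_edge','stand','lean_spot','rest','pod1_mid','tape_roll','solder_spool','marker']
for n in ['scene','side']:
    c=cam(n); save(c,n+'0'); print(n,c['K'],c['W'][:3,3],[k for k in c])
    for l in names:
        for f in ([spot_point] ):
            try: r=f(l,c)
            except Exception as e: print(l,e); continue
            for q in r[:4]:
                u,v=q['at'][0]*640,q['at'][1]*480
                p=atd(c,min(u,639),min(v,479)); print(l,round(q['p'],2),[round(u),round(v)],p.round(3))
E
```

```text
pics
{'time_s': 0.0, 'qpos': array([ 1.23838658e+00,  3.00415786e-01,  1.52157032e+00, -2.54600083e-05,
        1.32069738e+00, -6.65930472e-02]), 'joint_vel': array([ 0.00115214, -0.00125617,  0.00081267,  0.00034719, -0.00069114,
       -0.00168582]), 'tau': array([ 2.30516940e-03, -5.31812489e+01, -3.52731156e+01,  7.08895829e-02,
        2.45453732e-02, -1.42888407e-04]), 'ee_pos': array([0.14440494, 0.5304376 , 0.20492122]), 'eef_rot': array([-3.14050260e+00, -4.79819767e-05,  2.87578224e+00]), 'force': array([0.82084516, 0.405094  , 0.14939063]), 'moment': array([-0.03156148, -0.02476319,  0.03217547]), 'grip_force': 0.0, 'grip_width': 0.09372533629541044}
scene [[569.66930957   0.         318.89292232]
 [  0.         569.66930957 234.226504  ]
 [  0.           0.           1.        ]] [-0.45855781 -0.58810884  0.69447762] ['image', 'range_z', 'K', 'world_from_camera', 'shot', 'W']
box 0.68 [307, 282] [ 0.438 -0.062  0.035]
box 0.47 [331, 246] [ 0.564 -0.051  0.064]
hooks 0.69 [294, 224] [0.696 0.129 0.016]
hooks 0.62 [308, 284] [ 0.433 -0.067  0.035]
hooks 0.57 [297, 279] [ 0
[... 1042 characters left out ...]
]
hooks 0.6 [394, 280] [ 0.421 -0.046  0.033]
knob_grip 0.75 [327, 253] [ 0.564 -0.036  0.065]
knob_grip 0.67 [368, 191] [ 0.598 -0.362  0.018]
cover_handle 0.7 [360, 257] [ 0.493 -0.037  0.075]
cover_edge 0.61 [394, 281] [ 0.421 -0.047  0.029]
cover_edge 0.53 [327, 255] [ 0.563 -0.033  0.062]
stand 0.89 [261, 415] [0.522 0.317 0.003]
lean_spot 0.76 [268, 387] [0.538 0.266 0.003]
rest 0.73 [313, 225] [ 0.674 -0.19   0.   ]
rest 0.7 [327, 262] [ 0.565 -0.036  0.039]
pod1_mid 0.61 [263, 414] [0.52  0.314 0.004]
pod1_mid 0.47 [226, 312] [0.7   0.147 0.006]
tape_roll 0.83 [383, 371] [ 0.372  0.152 -0.001]
solder_spool 0.69 [237, 268] [0.744 0.036 0.019]
marker 0.97 [224, 311] [0.705 0.148 0.01 ]
```

View pics/scene0.png

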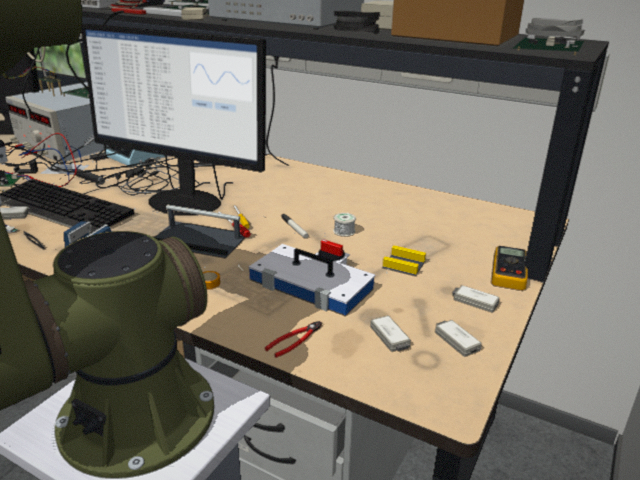

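View pics/side0.png

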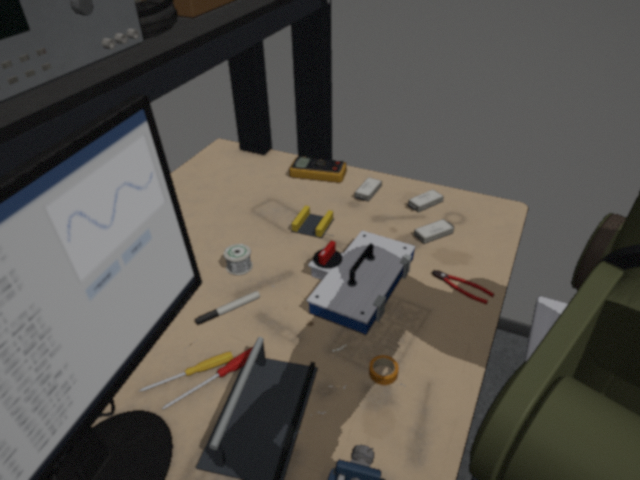

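Scene: box in the middle with hooks toward the robot at (330,298) and the knob at (332,248). The rest is at (405,262), the stand at (205,235), and three pods at (390,333), (458,337) and (477,298). The side view agrees, with the pods at (435,232), (425,201) and (368,188).

```bash
python3 - <<'E'
from h import *
cs=[cam('scene'),cam('side')]
# workspace plane check
def inbox(P,b): return (P[...,0]>b[0])&(P[...,0]<b[1])&(P[...,1]>b[2])&(P[...,1]<b[3])&(P[...,2]>b[4])&(P[...,2]<b[5])
def rect(m):
    r=cv2.minAreaRect((m[:,:2]*1000).astype(np.float32)); return np.round(r[0],1),np.round(r[1],1),round(r[2],1),len(m)
for n,c in zip(['scene','side'],cs):
    P=cloud(c); np.save(n+'_P.npy',P); I=c['image'].astype(int)
    t=P[inbox(P,(.2,.8,-.45,.0,-.03,.03))]; print(n,'table z',np.median(t[:,2]))
    m=P[inbox(P,(.33,.6,-.25,.15,.032,.042))]; print('cover',rect(m),np.median(m[:,2]))
    m=P[inbox(P,(.33,.6,-.25,.15,.060,.085))&(I.max(-1)<90)]; print('handle',rect(m),m.mean(0))
    red=(I[...,0]>120)&(I[...,1]<70)&(I[...,2]<70)
    m=P[inbox(P,(.45,.7,-.25,.15,.055,.085))&red]; print('knob',rect(m),m.mean(0))
    yel=(I[...,0]>140)&(I[...,1]>120)&(I[...,2]<80)
    m=P[inbox(P,(.5,.8,-.4,-.1,.020,.032))&yel]; print('rest',rect(m))
    for b in [(.3,.48,-.4,-.2)]+[(.3,.7,-.55,-.28)]:
        pass
    g=inbox(P,(.3,.8,-.6,-.19,.011,.024))&~yel&(I.max(-1)-I.min(-1)<40)&(I.max(-1)>110)
    k,lab,st,ce=cv2.connectedComponentsWithStats(g.astype(np.uint8))
    for i in range(1,k):
        if st[i,4]>60: print('pod',ce[i].round(),rect(P[lab==i]),P[lab==i].mean(0).round(3))
    m=P[inbox(P,(.35,.75,.13,.5,.055,.075))]; print('bar',rect(m))
    m=P[inbox(P,(.35,.75,.13,.5,.001,.009))&(I.max(-1)<75)]; print('base',rect(m))
E
```

```text
scene table z -0.0007992974133768094
cover (array([505.1, -45.3]), array([257.2, 189.8]), 87.0, 3399) 0.035969029024274124
handle (array([489.1, -48.8]), array([99.6, 16.2]), 85.3, 208) [ 0.48738623 -0.05141175  0.07154145]
knob (array([567. , -51.3]), array([16.9, 52.4]), 2.3, 141) [ 0.5648213  -0.05199821  0.06365353]
rest (array([ 689.4, -271.8]), array([ 87.5, 252.8]), 11.5, 304)
pod [476. 296.] (array([ 604.5, -381.8]), array([94.3, 49.6]), 86.9, 521) [ 0.601 -0.386  0.017]
pod [389. 330.] (array([ 397.4, -273.8]), array([90.6, 44.6]), 53.6, 613) [ 0.395 -0.274  0.017]
pod [457. 335.] (array([ 452.7, -389.4]), array([94.9, 46.1]), 60.2, 673) [ 0.448 -0.392  0.017]
bar (array([556.4, 430.8]), array([288.2, 325.1]), 45.7, 435)
base (array([546.8, 339.2]), array([475.1, 216.3]), 51.0, 1276)
side table z -0.001010935412100178
cover (array([506.7, -44.5]), array([257.2, 187. ]), 86.8, 5165) 0.03599690764973906
handle (array([517.8, -49.8]), array([95.7, 93.7]), 70.6, 253) [ 0.49675442 -0.03485415  0.07120247]
knob (array([569.6, -48.7]), array([48.3,  9.6]), 87.1, 54) [ 0.56936547 -0.05171354  0.06797626]
rest (array([ 675.2, -191.5]), array([74.6, 79.2]), 3.4, 162)
pod [368. 186.] (array([ 605.4, -387. ]), array([88.9, 39.2]), 84.9, 245) [ 0.605 -0.386  0.017]
pod [426. 198.] (array([ 451. , -394.2]), array([84.6, 41.7]), 58.3, 278) [ 0.451 -0.393  0.017]
pod [434. 228.] (array([ 396.1, -273.8]), array([87.6, 43.4]), 53.6, 363) [ 0.398 -0.272  0.017]
bar (array([559.5, 331.5]), array([370.7, 222.5]), 20.6, 1216)
base (array([552.9, 310.8]), array([414.2, 319. ]), 4.8, 8891)
```

Emit:
jog_arm --rows '[[[-0.0207,-0.0195,-0.0052],0,0.094],[[-0.0207,-0.0195,-0.0052],0,0.094],[[-0.0207,-0.0195,-0.0052],0,0.094],[[-0.0207,-0.0195,-0.0052],0,0.094],[[-0.0207,-0.0195,-0.0052],0,0.094],[[-0.0207,-0.0195,-0.0052],0,0.094],[[-0.0207,-0.0195,-0.0052],0,0.094],[[-0.0207,-0.0195,-0.0052],0,0.094],[[-0.0207,-0.0195,-0.0052],0,0.094],[[-0.0207,-0.0195,-0.0052],0,0.094],[[-0.0207,-0.0195,-0.0052],0,0.094],[[-0.0207,-0.0195,-0.0052],0,0.094]]'

```text
time_s: 2.5
ee_pos: [0.3231, 0.2384, 0.2683]
eef_rot: [3.141, 0.0, 2.876]
force: [1.2, 0.8, -0.4]
grip_width: 0.0939
grip_force: 0.0
```

Emit:
jog_arm --rows '[[[-0.0207,-0.0195,-0.0052],0,0.094],[[-0.0207,-0.0195,-0.0052],0,0.094],[[-0.0207,-0.0195,-0.0052],0,0.094],[[-0.0207,-0.0195,-0.0052],0,0.094],[[-0.0207,-0.0195,-0.0052],0,0.094],[[-0.0207,-0.0195,-0.0052],0,0.094],[[-0.0207,-0.0195,-0.0052],0,0.094],[[-0.0207,-0.0195,-0.0052],0,0.094],[[-0.0207,-0.0195,-0.0052],0,0.094],[[-0.0207,-0.0195,-0.0052],0,0.094],[[-0.0207,-0.0195,-0.0052],0,0.094],[[-0.0207,-0.0195,-0.0052],0,0.094]]'

```text
time_s: 3.5
ee_pos: [0.5014, -0.0528, 0.3305]
eef_rot: [3.142, 0.0, 2.876]
force: [0.2, 0.5, 0.7]
grip_width: 0.094
grip_force: 0.0
```

Emit:
jog_arm --rows '[[[0,0,0],7,0.04],[[0,0,0],7,0.04],[[0,0,0],7,0.04],[[0,0,0],7,0.04],[[0,0,0],7,0.04],[[0,0,0],7,0.04],[[0,0,0],7,0.04],[[0,0,0],7,0.04],[[0,0,0],7,0.04],[[0,0,0],7,0.04],[[0,0,0],7,0.04],[[0,0,0],0.8,0.04]]'

```text
time_s: 4.5
ee_pos: [0.5009, -0.0514, 0.3303]
eef_rot: [3.142, 0.0, 1.512]
force: [1.2, -0.2, -0.5]
grip_width: 0.04
grip_force: 0.0
```

```bash
cat >> h.py <<'E'
def sp(c,l,z=None,n=3,f=None):
    for q in (f or spot_point)(l,c)[:n]:
        u,v=q['at'][0]*640,q['at'][1]*480
        p=atd(c,min(u,639),min(v,479)) if z is None else atz(c,u,v,z)
        print(l,round(q['p'],2),[round(u),round(v)],p.round(4))
def go(x,y,z,yawdeg,first='move'):
    """total shift in current tool axes, and tool-z turn (done after the shift)"""
    T=pose(); d=T[:3,:3].T@(np.array([x,y,z])-T[:3,3]); yaw=np.degrees(get_obs()['eef_rot'][2])
    t=-(yawdeg-yaw); t=(t+180)%360-180
    print('shift',d.round(4),'norm',np.linalg.norm(d).round(3),'turn',round(t,2))
def inbox(P,b): return (P[...,0]>b[0])&(P[...,0]<b[1])&(P[...,1]>b[2])&(P[...,1]<b[3])&(P[...,2]>b[4])&(P[...,2]<b[5])
def rect(m):
    r=cv2.minAreaRect((m[:,:2]*1000).astype(np.float32)); return np.round(r[0],1),np.round(r[1],1),round(r[2],1),len(m)
E
python3 - <<'E'
from h import *
c=cam('wrist'); save(c,'w1')
print(c['T_tool_cam'],c['K'])
for l,z in [('knob_grip',.056),('cover_handle',.07),('cover_edge',.032),('hooks',.043),('socket',.032),('rest',0)]: sp(c,l,z)
P=cloud(c); I=c['image'].astype(int)
red=(I[...,0]>120)&(I[...,1]<70)&(I[...,2]<70)
for b in [(.045,.1)]:
    m=P[inbox(P,(.45,.7,-.25,.15,.06,.085))&red]; print('knob',rect(m),np.median(m[:,2]))
m=P[inbox(P,(.33,.62,-.25,.15,.032,.042))]; print('cover',rect(m),np.median(m[:,2]),m[:,:2].min(0),m[:,:2].max(0))
m=P[inbox(P,(.4,.53,-.11,.02,.065,.085))&(I.max(-1)<100)]; print('handle',rect(m),m.mean(0))
E
```

```text
[[ 8.39227672e-04  9.65749768e-01  2.59473857e-01  7.47364224e-02]
 [ 9.99998671e-01 -4.47775692e-04 -1.56773901e-03 -3.62578871e-04]
 [-1.39785749e-03  2.59474827e-01 -9.65748860e-01 -1.78324307e-01]
 [ 0.00000000e+00  0.00000000e+00  0.00000000e+00  1.00000000e+00]] [[349.96722878   0.         315.65194573]
 [  0.         349.96722878 235.23800971]
 [  0.           0.           1.        ]]
knob_grip 0.73 [372, 197] [ 0.5747 -0.0512  0.056 ]
knob_grip 0.36 [308, 198] [ 0.4908 -0.048   0.056 ]
cover_handle 0.92 [308, 197] [ 0.4926 -0.0441  0.07  ]
cover_edge 0.81 [259, 193] [ 0.4245 -0.0401  0.032 ]
socket 0.39 [492, 141] [0.7374 0.0095 0.032 ]
rest 0.91 [430, 277] [ 0.6708 -0.1907  0.    ]
knob (array([571.2, -49.6]), array([53.7, 13. ]), 87.0, 345) 0.0681381222905974
cover (array([509.1, -47. ]), array([253. , 187.2]), 86.8, 17275) 0.03617858137107233 [ 0.41174283 -0.17521483] [0.60257032 0.08395664]
handle (array([492.5, -45.8]), array([99.7, 11.4]), 86.6, 748) [ 0.49292534 -0.04318913  0.07376433]
```

View pics/w1.png

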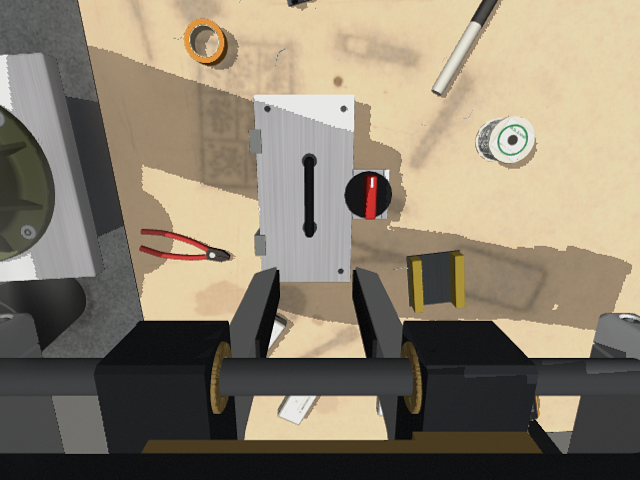

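Wrist view: knob at (368,197), handle at (308,197), hooks at (258,140)/(260,243), rest at (436,280). I'm going down onto the knob.

Emit:
jog_arm --rows '[[[0.0007,0.0088,0.026],0,0.04],[[0.0007,0.0088,0.026],0,0.04],[[0.0007,0.0088,0.026],0,0.04],[[0.0007,0.0088,0.026],0,0.04],[[0.0007,0.0088,0.026],0,0.04],[[0.0007,0.0088,0.026],0,0.04],[[0.0007,0.0088,0.026],0,0.04],[[0.0007,0.0088,0.026],0,0.04],[[0,0,0.0187],0,0.04],[[0,0,0.0187],0,0.04],[[0,0,0.0187],0,0.04],[[0,0,0.0187],0,0.04]]'

```text
time_s: 5.85
ee_pos: [0.5715, -0.0495, 0.0464]
eef_rot: [-3.141, -0.0, 1.519]
force: [-0.1, -0.1, -0.0]
grip_width: 0.0398
grip_force: 0.0
```

Emit:
jog_arm --rows '[[[0,0,0],0,0.04],[[0,0,0],0,0.005],[[0,0,0],0,0.005],[[0,0,0],0,0.005],[[0,0,0],0,0.005],[[0,0,0],0,0.005],[[0,0,0],0,0.005]]' --squeeze 20

```text
time_s: 6.43
ee_pos: [0.5718, -0.0496, 0.0483]
eef_rot: [3.141, 0.0, 1.518]
force: [-2.2, -0.1, 5.7]
grip_width: 0.0138
grip_force: 20.0
```

Emit:
jog_arm --rows '[[[0,0,0],-6,0.005],[[0,0,0],-7,0.005],[[0,0,0],-7,0.005],[[0,0,0],-7,0.005],[[0,0,0],-7,0.005],[[0,0,0],-7,0.005],[[0,0,0],-7,0.005],[[0,0,0],-7,0.005],[[0,0,0],-7,0.005],[[0,0,0],-7,0.005],[[0,0,0],-7,0.005],[[0,0,0],0,0.005]]'

```text
time_s: 7.43
ee_pos: [0.572, -0.0496, 0.0483]
eef_rot: [3.141, 0.002, 2.853]
force: [0.8, -0.1, 5.4]
grip_width: 0.014
grip_force: 20.0
```

```bash
python3 -c "
from h import *
o=get_obs();print(o['moment'],o['force'],np.degrees(o['eef_rot'][2]),o['ee_pos'])"
```

```text
[0.0071902  0.05426368 0.12331883] [ 0.84452802 -0.08466474  5.41811526] 163.44350146258316 [ 0.5720194  -0.04960814  0.04832565]
```

Emit:
jog_arm --rows '[[[0,0,0],-6,0.005],[[0,0,0],-4,0.005],[[0,0,0],-3,0.005],[[0,0,0],-2,0.005],[[0,0,0],-2,0.005],[[0,0,0],0,0.005],[[0,0,0],0,0.005]]'

```text
time_s: 8.02
ee_pos: [0.572, -0.0496, 0.0483]
eef_rot: [-3.141, 0.002, 3.141]
force: [-0.5, 0.2, 4.8]
grip_width: 0.014
grip_force: 20.0
```

```bash
python3 -c "
from h import *
o=get_obs();print(o['moment'],o['force'],np.degrees(o['eef_rot'][2]),o['ee_pos'])"
```

```text
[ 0.10628711 -0.00535137  0.01236257] [-0.53959085  0.23983218  4.84561553] 179.99017575216456 [ 0.57204238 -0.04960389  0.04833332]
```

Emit:
jog_arm --rows '[[[0,0,0],-2,0.005],[[0,0,0],-1.5,0.005],[[0,0,0],0,0.005],[[0,0,0],0,0.005]]'

```text
time_s: 8.35
ee_pos: [0.5721, -0.0498, 0.0483]
eef_rot: [-3.141, 0.002, -3.082]
force: [1.1, -2.2, 5.4]
grip_width: 0.0141
grip_force: 20.0
```

```bash
python3 -c "
from h import *
o=get_obs();print(o['moment'],o['force'],np.degrees(o['eef_rot'][2]),o['ee_pos'])
c=cam('wrist'); save(c,'w2'); P=cloud(c); I=c['image'].astype(int)
red=(I[...,0]>120)&(I[...,1]<70)&(I[...,2]<70)
m=P[inbox(P,(.45,.7,-.25,.15,.06,.085))&red]; print('knob',rect(m),np.median(m[:,2]))
"
```

```text
[-0.27403733 -0.18291639 -0.18339401] [ 1.09451715 -2.16161669  5.37033057] -176.58708890523897 [ 0.57214558 -0.04980761  0.04829654]
knob (array([572.4, -50.3]), array([53.1, 11.9]), 3.3, 2001) 0.06811177144936639
```

Moment −0.18 N·m shows it is at the stop. I back off slightly and lift.

Emit:
jog_arm --rows '[[[0,0,0],1.5,0.005],[[0,0,-0.002],1.5,0.005],[[0,0,-0.004],0,0.005],[[0,0,-0.004],0,0.005],[[0,0,-0.004],0,0.005]]'

```text
time_s: 8.82
ee_pos: [0.5714, -0.0494, 0.0617]
eef_rot: [3.142, -0.0, -3.133]
force: [-0.0, 0.2, -0.5]
grip_width: 0.0139
grip_force: 20.0
```

Emit:
jog_arm --rows '[[[0,0,-0.012],0,0.005],[[0,0,-0.012],0,0.005],[[0,0,-0.02],0,0.005],[[0,0,-0.028],0,0.005],[[0,0,-0.028],0,0.005],[[-0.005,0.015,-0.015],0,0.005],[[-0.005,0.015,-0.015],0,0.005],[[-0.005,0.015,0],0,0.005],[[-0.005,0.015,0],0,0.005],[[0,0,0],0,0.005]]'

```text
time_s: 9.65
ee_pos: [0.5915, 0.0128, 0.1929]
eef_rot: [3.141, 0.002, -3.131]
force: [-0.8, -0.0, -1.7]
grip_width: 0.0141
grip_force: 20.0
```

```bash
python3 - <<'E'
from h import *
c=cam('wrist'); save(c,'w3'); P=cloud(c); I=c['image'].astype(int)
sp(c,'rest',0); sp(c,'knob_foot',None); sp(c,'knob_grip',None)
yel=(I[...,0]>120)&(I[...,1]>100)&(I[...,2]<80)
for n,lo,hi in (('rail',.020,.032),):
    g=(inbox(P,(.55,.8,-.32,-.1,lo,hi))&yel)
    k,lab,st,ce=cv2.connectedComponentsWithStats(g.astype(np.uint8))
    for i in range(1,k):
        if st[i,4]>80: print(n,ce[i].round(),rect(P[lab==i]))
    print(rect(P[g]),np.median(P[g][:,2]))
E
```

```text
rest 0.57 [134, 285] [ 0.6771 -0.1945  0.    ]
knob_foot 0.63 [315, 265] [0.5731 0.0116 0.2129]
knob_grip 0.74 [318, 291] [0.5154 0.0112 0.3711]
knob_grip 0.34 [603, 153] [0.5251 0.3049 0.0041]
rail [118. 266.] (array([ 645.5, -194.6]), array([13.7, 83. ]), 3.9, 931)
rail [137. 318.] (array([ 707.2, -190. ]), array([14.4, 81.2]), 3.0, 666)
(array([ 676.5, -192.5]), array([75.8, 83. ]), 3.9, 1601) 0.02524583730543284
```

View pics/w3.png

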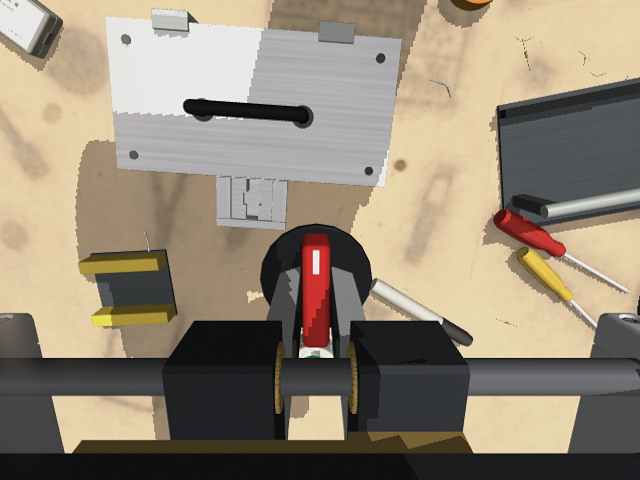

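The knob is out: the post is empty at (252,200) and the knob is in the fingers. The rest is at (125,290). I'm carrying the knob there.

Emit:
jog_arm --rows '[[[-0.0103,-0.0257,0],0,0.005],[[-0.0103,-0.0257,0],0,0.005],[[-0.0103,-0.0257,0],0,0.005],[[-0.0103,-0.0257,0],0,0.005],[[-0.0103,-0.0257,0],0,0.005],[[-0.0103,-0.0257,0],0,0.005],[[-0.0103,-0.0257,0],0,0.005],[[-0.0103,-0.0257,0],0,0.005],[[0,0,0.025],0,0.005],[[0,0,0.025],0,0.005],[[0,0,0.025],0,0.005],[[0,0,0.02],0,0.005]]'

```text
time_s: 10.85
ee_pos: [0.6741, -0.1952, 0.0944]
eef_rot: [3.141, -0.002, -3.135]
force: [-0.2, -0.1, -1.6]
grip_width: 0.0138
grip_force: 20.0
```

Emit:
jog_arm --rows '[[[0,0,0],0,0.005],[[0,0,0.015],0,0.005],[[0,0,0.015],0,0.005],[[0,0,0.01],0,0.005],[[0,0,0.01],0,0.005],[[0,0,0.006],0,0.005],[[0,0,0],0,0.005]]'

```text
time_s: 11.43
ee_pos: [0.6747, -0.1943, 0.0395]
eef_rot: [3.141, -0.001, -3.134]
force: [-0.2, -0.3, -1.2]
grip_width: 0.0139
grip_force: 20.0
```

Emit:
jog_arm --rows '[[[-0.0013,0.002,0],0,0.005],[[0,0,0.0015],0,0.005],[[0,0,0.0015],0,0.005],[[0,0,0],0,0.005]]'

```text
time_s: 11.77
ee_pos: [0.6765, -0.1922, 0.0376]
eef_rot: [-3.141, 0.0, -3.133]
force: [-0.4, -0.6, -0.7]
grip_width: 0.0139
grip_force: 20.0
```

Emit:
jog_arm --rows '[[[0,0,0.0015],0,0.005],[[0,0,0.001],0,0.005],[[0,0,0],0,0.005]]'

```text
time_s: 12.02
ee_pos: [0.6767, -0.1923, 0.0373]
eef_rot: [-3.141, 0.001, -3.133]
force: [-8.6, 2.7, 15.6]
grip_width: 0.0137
grip_force: 20.0
```

Emit:
jog_arm --rows '[[[0,0,-0.001],0,0.012],[[0,0,0],0,0.04],[[0,0,0],0,0.04],[[0,0,0],0,0.04],[[0,0,-0.01],0,0.04],[[0,0,-0.02],0,0.04],[[0,0,-0.03],0,0.04],[[0,0,-0.03],0,0.04],[[0,0,-0.03],0,0.04],[[0,0,-0.03],0,0.04]]'

```text
time_s: 12.85
ee_pos: [0.6762, -0.1922, 0.1883]
eef_rot: [-3.141, 0.001, -3.133]
force: [0.1, -0.2, 0.3]
grip_width: 0.0402
grip_force: 0.0
```

Emit:
jog_arm --rows '[[[0.0183,0.0149,0],0,0.04],[[0.0183,0.0149,0],0,0.04],[[0.0183,0.0149,0],0,0.04],[[0.0183,0.0149,0],0,0.04],[[0.0183,0.0149,0],0,0.04],[[0.0183,0.0149,0],0,0.04],[[0.0183,0.0149,0],0,0.04],[[0.0183,0.0149,0],0,0.04],[[0.0183,0.0149,0],0,0.04],[[0.0183,0.0149,0],0,0.04],[[0,0,0],7,0.04],[[0,0,0],7,0.04]]'

```text
time_s: 13.85
ee_pos: [0.4917, -0.0441, 0.1871]
eef_rot: [3.141, 0.001, 2.901]
force: [1.1, -0.0, -0.1]
grip_width: 0.0403
grip_force: 0.0
```

Emit:
jog_arm --rows '[[[0,0,0],7,0.04],[[0,0,0],7,0.04],[[0,0,0],7,0.04],[[0,0,0],7,0.04],[[0,0,0],7,0.04],[[0,0,0],7,0.04],[[0,0,0],7,0.04],[[0,0,0],7,0.04],[[0,0,0],7,0.04],[[0,0,0],7,0.04],[[0,0,0],7,0.04],[[0,0,0],2.6,0.04]]'

```text
time_s: 14.85
ee_pos: [0.4922, -0.0448, 0.1867]
eef_rot: [3.141, 0.0, 1.509]
force: [0.1, 0.0, 0.2]
grip_width: 0.0407
grip_force: 0.0
```

```bash
python3 - <<'E'
from h import *
c=cam('wrist'); save(c,'w4'); P=cloud(c); I=c['image'].astype(int)
m=P[inbox(P,(.4,.58,-.13,.04,.064,.085))&(I.max(-1)<100)]; print('handle',rect(m),m.mean(0))
m=P[inbox(P,(.33,.62,-.25,.15,.032,.042))]; print('cover',rect(m))
go(.4925,-.0455,.051,86.8)
print(get_obs()['qpos'].round(2))
for n in('scene','side'):
    c=cam(n); save(c,n+'1'); P=cloud(c); I=c['image'].astype(int)
    red=(I[...,0]>110)&(I[...,1]<70)&(I[...,2]<70)
    m=P[inbox(P,(.6,.75,-.26,-.13,.03,.085))&red]; print('knob',rect(m),m[:,2].max())
    m=P[inbox(P,(.40,.70,.13,.5,.056,.08))&(I.max(-1)-I.min(-1)<35)]; print('bar',rect(m),m.mean(0))
    for l in('stand','lean_spot','rest'): sp(c,l)
    np.save(n+'_P.npy',P)
E
```

```text
handle (array([492.3, -45.2]), array([100. ,  11.4]), 86.8, 1504) [ 0.49262652 -0.04236455  0.07381928]
cover (array([507.2, -47.2]), array([254.3, 184.2]), 86.6, 31901)
shift [-0.0007  0.0002  0.1357] norm 0.136 turn -0.32
[-0.16  0.19  1.7  -0.    1.25 -0.1 ]
knob (array([ 672.9, -192.4]), array([54.2, 11.5]), 1.3, 53) 0.05893839069806128
bar (array([582.7, 381.1]), array([308.2, 131. ]), 64.8, 393) [0.57463324 0.34723573 0.06366738]
stand 0.7 [202, 238] [0.5242 0.3027 0.0065]
lean_spot 0.87 [193, 215] [0.6227 0.4142 0.0028]
rest 0.72 [407, 264] [ 0.6462 -0.2096  0.0206]Traceback (most recent call last):
  File "<stdin>", line 10, in <module>
    return umr_maximum(a, axis, None, out, keepdims, initial, where)
ValueError: zero-size array to reduction operation maximum which has no identity
```

Emit:
jog_arm --rows '[[[0,0,0.025],0,0.04],[[0,0,0.025],0,0.04],[[0,0,0.025],0,0.04],[[0,0,0.025],0,0.04],[[0,0,0.02],0,0.04],[[0,0,0.015],0,0.04],[[0,0,0],0,0.005],[[0,0,0],0,0.005],[[0,0,0],0,0.005],[[0,0,0],0,0.005],[[0,0,0],0,0.005],[[0,0,0],0,0.005]]' --squeeze 25

```text
time_s: 16.15
ee_pos: [0.4927, -0.0448, 0.052]
eef_rot: [3.14, 0.0, 1.516]
force: [-1.2, 0.1, 6.9]
grip_width: 0.0113
grip_force: 25.0
```

Emit:
jog_arm --rows '[[[0,0.003,0],0,0.005],[[0,0.003,0],0,0.005],[[0,0.003,0],0,0.005],[[0,0.003,0],0,0.005],[[0,0.003,0],0,0.005],[[0,0.002,0],0,0.005],[[0,0,0],0,0.005]]'

```text
time_s: 16.73
ee_pos: [0.5094, -0.0457, 0.052]
eef_rot: [3.141, 0.0, 1.516]
force: [-4.7, 0.5, 10.2]
grip_width: 0.0117
grip_force: 25.0
```

Emit:
jog_arm --rows '[[[0,0,-0.004],0,0.005],[[0,0,-0.006],0,0.005],[[0,0,-0.01],0,0.005],[[0,0,-0.015],0,0.005],[[0,0,-0.02],0,0.005],[[0,0,-0.025],0,0.005],[[0,0,-0.025],0,0.005],[[0,0,-0.025],0,0.005],[[0,0,0],0,0.005]]'

```text
time_s: 17.48
ee_pos: [0.5108, -0.0459, 0.1865]
eef_rot: [3.134, 0.001, 1.516]
force: [0.7, -0.6, -1.2]
grip_width: 0.011
grip_force: 25.0
```

```bash
python3 - <<'E'
from h import *
Q=[]
for n in('scene','side'):
    c=cam(n); save(c,n+'2'); P=cloud(c); I=c['image'].astype(int)
    np.savez(n+'.npz',P=P,I=I)
    m=P[inbox(P,(.40,.70,.0,.5,-.01,.10))]; print(n,len(m))
    for l in('stand','lean_spot','cover_edge','cover_handle'): sp(c,l)
    # bar: local window pixels
    for lo,hi in((.0625,.075),(.012,.02)):
        g=(inbox(P,(.42,.68,.13,.46,lo,hi))).astype(np.uint8)
        k,lab,st,ce=cv2.connectedComponentsWithStats(g,connectivity=8)
        for i in range(1,k):
            if st[i,4]>50:
                mm=P[lab==i]; print(n,lo,ce[i].round(),rect(mm),mm.mean(0).round(3),np.median(I[lab==i],0))
E
```

```text
scene 10512
stand 0.92 [200, 237] [0.5283 0.3125 0.0022]
lean_spot 0.72 [194, 215] [0.6272 0.4178 0.001 ]
lean_spot 0.47 [298, 279] [ 0.4841 -0.0123  0.0043]
lean_spot 0.32 [308, 283] [ 0.4842 -0.0385  0.0006]
cover_edge 0.56 [298, 226] [0.695  0.1182 0.0142]
cover_handle 0.76 [317, 196] [ 0.4894 -0.0556  0.2177]
scene 0.0625 [203. 212.] (array([551.5, 320. ]), array([ 16.3, 207.1]), 10.9, 191) [0.551 0.317 0.065] [203. 209. 204.]
scene 0.012 [193. 204.] (array([658.4, 442.6]), array([47.2, 41.9]), 15.5, 66) [0.657 0.445 0.014] [38. 38. 37.]
scene 0.012 [243. 221.] (array([651.9, 264.3]), array([78.9, 17.9]), 45.2, 67) [0.644 0.258 0.016] [217. 173.   0.]
scene 0.012 [190. 245.] (array([466.4, 295.8]), array([ 17.2, 206.9]), 11.6, 213) [0.466 0.29  0.015] [34. 37. 36.]
side 36989
stand 0.97 [261, 413] [0.524  0.3136 0.0032]
cover_edge 0.63 [388, 226] [ 0.4401 -0.0442  0.1632]
cover_handle 0.6 [354, 202] [ 0.5081 -0.0398  0.2027]
cover_handle 0.59 [362, 287] [ 0.4829 -0.0308  0.0029]
side 0.0625 [236. 394.] (array([553.5, 320.1]), array([ 12.6, 207.9]), 11.4, 823) [0.551 0.331 0.066] [117. 119. 118.]
side 0.012 [220. 363.] (array([636.2, 268.3]), array([106.3,  43.2]), 47.4, 512) [0.634 0.264 0.016] [146. 122.  48.]
side 0.012 [294. 423.] (array([466.2, 301. ]), array([  9. , 217.3]), 11.5, 670) [0.464 0.312 0.016] [25. 26. 27.]
side 0.012 [140. 445.] (array([655. , 438.2]), array([50.1, 43.5]), 0.3, 548) [0.659 0.444 0.014] [23. 23. 22.]
```

View pics/side2.png

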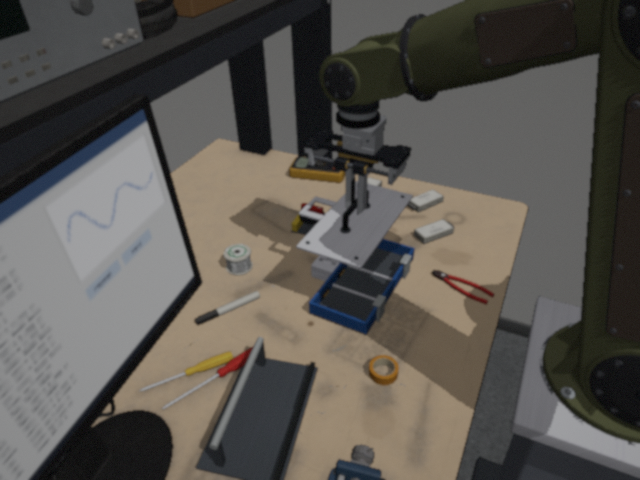

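The side view shows the cover held level above the open box (350,225); lip at (294,423), bar at (236,394). Checking the monitor clearance before carrying the cover.

```bash
python3 - <<'E'
from h import *
O=np.array([.522,.314]);a=np.radians(11.4);ex=np.array([np.cos(a),np.sin(a)]);ey=np.array([-ex[1],ex[0]])
for n in('scene','side'):
    P=np.load(n+'.npz')['P'].reshape(-1,3); d=P[:,:2]-O; s=np.c_[d@ex,d@ey,P[:,2]]
    for lo,hi in((.01,.06),(.06,.1),(.1,.15),(.15,.2),(.2,.3),(.3,.45)):
        m=s[(s[:,2]>lo)&(s[:,2]<hi)&(abs(s[:,0])<.35)&(s[:,1]<.4)&(s[:,1]>-.2)]
        if len(m)>20: print(n,lo,len(m),'x',np.percentile(m[:,0],[1,50,99]).round(3),'y',np.percentile(m[:,1],[1,50,99]).round(3), 'within y<.15: minx',(m[(abs(m[:,1])<.14)&(m[:,0]>.045)][:,0].min() if ((abs(m[:,1])<.14)&(m[:,0]>.045)).any() else None))
print(O+ex*0)
go(O[0],O[1],.1865,101.4)
E
```

```text
scene 0.01 2497 x [-0.203  0.149  0.336] y [-0.147  0.119  0.395] within y<.15: minx 0.045042654149036264
scene 0.06 547 x [0.023 0.199 0.238] y [-0.101  0.088  0.227] within y<.15: minx 0.19470402242039828
scene 0.1 223 x [0.143 0.205 0.233] y [-0.081  0.141  0.292] within y<.15: minx 0.13677195039896511
scene 0.15 2596 x [0.134 0.157 0.182] y [-0.126  0.084  0.334] within y<.15: minx 0.13177866538259325
scene 0.2 5456 x [0.139 0.161 0.187] y [-0.128  0.077  0.322] within y<.15: minx 0.1339013918813766
scene 0.3 5708 x [0.146 0.173 0.195] y [-0.127  0.12   0.304] within y<.15: minx 0.13965691686707046
side 0.01 7946 x [-0.2    0.144  0.251] y [-0.182  0.09   0.172] within y<.15: minx 0.05376174418924476
side 0.06 1464 x [0.026 0.034 0.214] y [-0.099  0.071  0.172] within y<.15: minx 0.1993699223920737
side 0.15 6458 x [0.137 0.159 0.174] y [-0.12   0.111  0.247] within y<.15: minx 0.13396938468943148
side 0.2 16145 x [0.141 0.165 0.178] y [-0.12   0.115  0.255] within y<.15: minx 0.136576717912997
side 0.3 24312 x [0.148 0.169 0.244] y [-0.123  0.06   0.2  ] within y<.15: minx 0.14468009211965346
[0.522 0.314]
shift [ 0.3598 -0.0066 -0.0061] norm 0.36 turn -14.53
```

Emit:
jog_arm --rows '[[[0,0,0],-5,0.005],[[0,0,0],-5,0.005],[[0,0,0],-4.5,0.005],[[0.012,0,0],0,0.005],[[0.022,0,0],0,0.005],[[0.024,0.005,0],0,0.005],[[0.024,0.005,0],0,0.005],[[0.024,0.005,0],0,0.005],[[0.024,0.005,0],0,0.005],[[0.024,0.005,0],0,0.005],[[0.024,0.005,0],0,0.005],[[0.024,0.005,0],0,0.005]]'

```text
time_s: 18.98
ee_pos: [0.503, 0.161, 0.1808]
eef_rot: [-3.141, -0.0, 1.767]
force: [0.4, -0.3, -3.6]
grip_width: 0.0113
grip_force: 25.0
```

Emit:
jog_arm --rows '[[[0.024,0.005,0],0,0.005],[[0.024,0.005,0],0,0.005],[[0.024,0.005,0.005],0,0.005],[[0.024,0.003,0.01],0,0.005],[[0.024,0,0.015],0,0.005],[[0.018,0,0.015],0,0.005],[[0.01,0,0.01],0,0.005],[[0,0,0.005],0,0.005],[[0,0,0],0,0.005],[[0,0,0],0,0.005]]'

```text
time_s: 19.82
ee_pos: [0.4924, 0.3072, 0.1214]
eef_rot: [3.141, 0.0, 1.768]
force: [0.3, 0.3, -3.0]
grip_width: 0.0111
grip_force: 25.0
```

```bash
cat >> h.py <<'E'
SO=np.array([.522,.314]);_a=np.radians(11.4);ex=np.array([np.cos(_a),np.sin(_a)]);ey=np.array([-ex[1],ex[0]])
def st(x,y,z): return [*(SO+x*ex+y*ey),z]
def tost(P): d=P[...,:2]-SO; return np.stack([d@ex,d@ey,P[...,2]],-1)
E
python3 - <<'E'
from h import *
c=cam('wrist'); save(c,'w5'); sp(c,'cover_handle')
c=cam('side'); save(c,'side3'); P=tost(cloud(c)); I=c['image'].astype(int)
g=inbox(P,(-.12,.12,-.14,.14,.075,.15))&(I.min(-1)>60)
m=P[g]; A=np.c_[m[:,:2],np.ones(len(m))]
w=np.ones(len(m),bool)
for _ in range(5):
    s=np.linalg.lstsq(A[w],m[w,2],rcond=None)[0]; w=abs(A@s-m[:,2])<.004
print('plane',s.round(3),w.sum(),len(m),m[w].min(0).round(3),m[w].max(0).round(3))
go(*st(0,0,.105),101.4); print(tost(get_obs()['ee_pos'].reshape(1,3)).round(4))
E
```

```text
cover_handle 0.6 [314, 299] [0.491  0.3078 0.1434]
plane [0.003 0.002 0.106] 10327 10684 [-0.102 -0.127  0.102] [0.077 0.129 0.11 ]
shift [0.0009 0.03   0.017 ] norm 0.034 turn -0.11
[[-0.03   -0.0008  0.1219]]
```

View pics/side3.png

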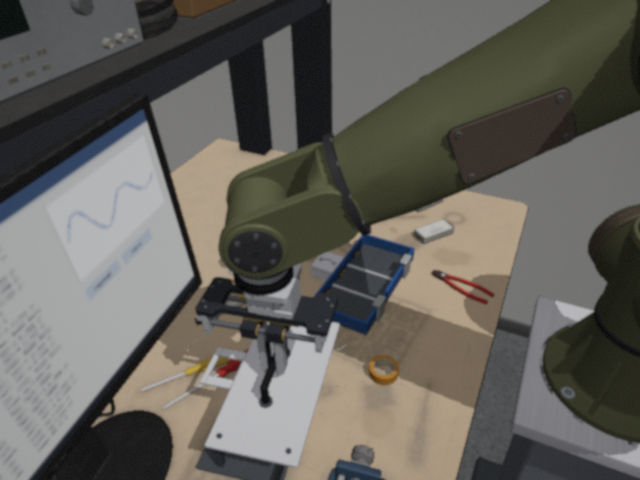

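The cover is level above the stand and centred. I slide it to stand x=0 and lower it until the bar tips it, with a light grip.

Emit:
jog_arm --rows '[[[0,0.01,0],0,0.005],[[0,0.01,0],0,0.005],[[0.0005,0.01,0],0,0.005],[[0,0,0.01],0,0.005],[[0,0,0.01],0,0.005],[[0,0,0.006],0,0.005],[[0,0,0.004],0,0.005],[[0,0,0.003],0,0.005],[[0,0,0],0,0.005]]' --squeeze 12

```text
time_s: 20.72
ee_pos: [0.521, 0.3142, 0.0874]
eef_rot: [-3.141, 0.0, 1.769]
force: [0.1, -0.2, -3.3]
grip_width: 0.0117
grip_force: 12.0
```

Emit:
jog_arm --rows '[[[0,0,0.002],0,0.005],[[0,0,0.002],0,0.005],[[0,0,0.002],0,0.005],[[0,0,0],0,0.005]]'

```text
time_s: 21.05
ee_pos: [0.5212, 0.3144, 0.0821]
eef_rot: [-3.141, -0.0, 1.769]
force: [-3.0, -0.7, 1.7]
grip_width: 0.0113
grip_force: 12.0
```

```bash
cat >> h.py <<'E'
def tilt(name):
    c=cam('side'); save(c,name); P=tost(cloud(c)); I=c['image'].astype(int)
    g=inbox(P,(-.12,.13,-.13,.13,.012,.16))&(I.min(-1)>60)
    m=P[g]; best=None; rng=np.random.default_rng(0)
    for _ in range(300):
        a=m[rng.choice(len(m),3,False)]; n=np.cross(a[1]-a[0],a[2]-a[0]); l=np.linalg.norm(n)
        if l<1e-5: continue
        n/=l; w=abs((m-a[0])@n)<.003
        if best is None or w.sum()>best[0]: best=(w.sum(),w)
    w=best[1]; q=m[w]; s=np.linalg.lstsq(np.c_[q[:,:2],np.ones(len(q))],q[:,2],rcond=None)[0]
    print('tilt deg',np.degrees(np.arctan(s[:2])).round(1),'z@0',s[2].round(4),len(q),q.min(0).round(3),q.max(0).round(3))
    print('tcp',tost(get_obs()['ee_pos'].reshape(1,3)).round(4),get_obs()['force'])
E
python3 -c "
from h import *
tilt('side4')"
```

```text
tilt deg [8.7 0.1] z@0 0.0671 9682 [-0.066 -0.126  0.054] [0.11  0.13  0.086]
tcp [[-0.0006  0.0006  0.0822]] [-4.5385923  -0.37838787  1.53373234]
```

It tips as expected (8.7°). I continue.

Emit:
jog_arm --rows '[[[0,0,0.0015],0,0.005],[[0,0,0.0015],0,0.005],[[0,0,0.0015],0,0.005],[[0,0,0.0015],0,0.005],[[0,0,0],0,0.005]]'

```text
time_s: 21.52
ee_pos: [0.5203, 0.3143, 0.0761]
eef_rot: [-3.139, 0.0, 1.77]
force: [-12.1, -2.2, 7.9]
grip_width: 0.0113
grip_force: 12.0
```

```bash
python3 -c "
from h import *
tilt('side5')"
```

```text
tilt deg [19.   0.1] z@0 0.0613 9504 [-0.058 -0.126  0.038] [0.11  0.129 0.101]
tcp [[-0.0015  0.0006  0.0762]] [-11.42792794  -1.90724451   7.26198534]
```

Emit:
jog_arm --rows '[[[0,0,0],0,0.005],[[0,0,0.0015],0,0.005],[[0,0,0.0015],0,0.005],[[0,0,0],0,0.005]]' --squeeze 6

```text
time_s: 21.9
ee_pos: [0.5202, 0.3142, 0.0728]
eef_rot: [-3.139, 0.0, 1.769]
force: [-12.4, -0.6, 6.4]
grip_width: 0.0147
grip_force: 6.0
```

```bash
python3 -c "
from h import *
tilt('side6')"
```

```text
tilt deg [24.3  0.1] z@0 0.0583 9207 [-0.055 -0.126  0.031] [0.108 0.129 0.109]
tcp [[-0.0017  0.0006  0.0729]] [-12.66409355  -2.4206438    5.50228888]
```

Emit:
jog_arm --rows '[[[0,0,0.0015],0,0.005],[[0,0,0.0015],0,0.005],[[0,0,0.0015],0,0.005],[[0,0,0],0,0.005]]' --squeeze 9

```text
time_s: 22.28
ee_pos: [0.5193, 0.3141, 0.068]
eef_rot: [-3.136, 0.001, 1.77]
force: [-17.9, -3.9, 8.2]
grip_width: 0.0177
grip_force: 9.0
```

```bash
python3 -c "
from h import *
tilt('side7')"
```

```text
tilt deg [31.   0.1] z@0 0.0542 8688 [-0.061 -0.121  0.016] [0.104 0.129 0.117]
tcp [[-0.0026  0.0006  0.0681]] [-17.49411588  -3.67596616   6.58080652]
```

Emit:
jog_arm --rows '[[[0,-0.001,-0.003],0,0.02],[[0,0,0],0,0.022],[[0,0,0],0,0.022],[[0,0,0],0,0.022]]'

```text
time_s: 22.67
ee_pos: [0.5205, 0.3142, 0.0714]
eef_rot: [3.141, -0.0, 1.769]
force: [-2.0, 0.9, -0.5]
grip_width: 0.0218
grip_force: 0.8
```

```bash
python3 -c "
from h import *
tilt('side8')
c=cam('side');sp(c,'cover_handle')"
```

```text
tilt deg [32.3  0.1] z@0 0.0533 8728 [-0.061 -0.125  0.013] [0.102 0.129 0.119]
tcp [[-0.0014  0.0005  0.0714]] [-1.29919612  0.45144004 -1.04603485]
cover_handle 0.73 [261, 380] [0.5142 0.3144 0.0948]
```

View pics/side8.png

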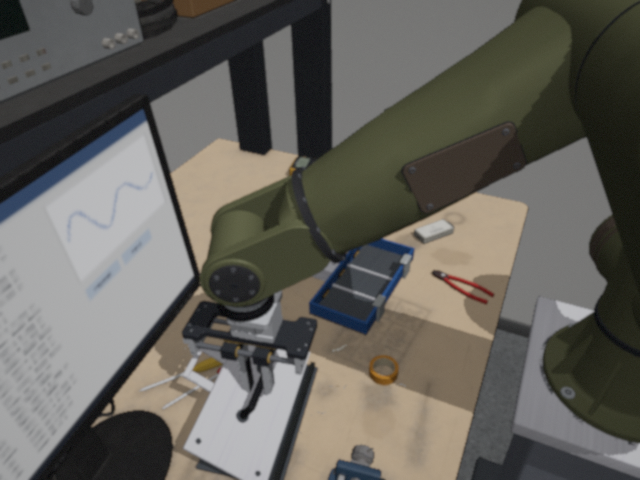

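Emit:
jog_arm --rows '[[[0,-0.003,0],0,0.022],[[0,-0.003,0.001],0,0.022],[[0,-0.003,0.001],0,0.022],[[0,-0.003,0.001],0,0.022],[[0,-0.003,0.001],0,0.022],[[0,-0.003,0.001],0,0.022],[[0,0,0],0,0.022]]'

```text
time_s: 23.4
ee_pos: [0.5026, 0.3106, 0.0666]
eef_rot: [3.141, -0.0, 1.769]
force: [1.8, 0.5, 0.6]
grip_width: 0.0219
grip_force: 1.0
```

```bash
python3 -c "
from h import *
tilt('side9')
c=cam('side');sp(c,'cover_handle')"
```

```text
tilt deg [46.2  0. ] z@0 0.0496 7341 [-0.039 -0.114  0.012] [0.084 0.13  0.137]
tcp [[-0.0196  0.0004  0.0666]] [ 0.61258606 -0.13637402 -0.11965669]
```

The front edge caught on the base at about x=−38 mm, which is too far from the lip. I re-grip, lift slightly and bring it to the lip.

Emit:
jog_arm --rows '[[[0,0.0045,0.003],0,0.022],[[0,0,0],0,0.005],[[0,0,0],0,0.005],[[0,0,0],0,0.005],[[0,0,-0.003],0,0.005],[[0,0,-0.003],0,0.005],[[0,0,0],0,0.005]]' --squeeze 20

```text
time_s: 24.13
ee_pos: [0.5074, 0.3115, 0.0699]
eef_rot: [3.141, -0.0, 1.769]
force: [-0.4, 0.4, -3.5]
grip_width: 0.011
grip_force: 20.0
```

```bash
python3 -c "
from h import *
tilt('side10')"
```

```text
tilt deg [38.4  0.1] z@0 0.0548 8446 [-0.05  -0.107  0.013] [0.09  0.13  0.126]
tcp [[-0.0148  0.0004  0.0696]] [ 0.51859298  0.36287958 -2.87976873]
```

Tilt is 38.4° and the cover hangs free in the grip. I set it down along the plate.

Emit:
jog_arm --rows '[[[0,-0.0026,0.002],0,0.005],[[0,-0.0026,0.002],0,0.005],[[0,0,0.0015],0,0.005],[[0,0,0.001],0,0.005],[[0,0,0],0,0.005]]'

```text
time_s: 24.6
ee_pos: [0.5027, 0.3106, 0.0635]
eef_rot: [3.14, -0.0, 1.769]
force: [3.4, -0.4, 2.5]
grip_width: 0.011
grip_force: 20.0
```

```bash
python3 -c "
from h import *
tilt('side11')"
```

```text
tilt deg [39.4  0.1] z@0 0.0522 7778 [-0.052 -0.107  0.012] [0.085 0.13  0.122]
tcp [[-0.0196  0.0004  0.0635]] [ 4.50373341 -0.581691    3.11703139]
```

Emit:
jog_arm --rows '[[[0,0,0],0,0.016],[[0,0,0],0,0.022],[[0,0,0],0,0.028],[[0,0,0],0,0.028],[[0,0,0],0,0.028]]'

```text
time_s: 25.07
ee_pos: [0.5018, 0.3104, 0.0627]
eef_rot: [-3.141, 0.0, 1.769]
force: [0.6, -1.1, 0.0]
grip_width: 0.0278
grip_force: 0.0
```

```bash
python3 -c "
from h import *
tilt('side12')"
```

```text
tilt deg [37.7  0.1] z@0 0.0496 7747 [-0.052 -0.107  0.012] [0.089 0.13  0.119]
tcp [[-0.0205  0.0004  0.0628]] [ 0.58270749  0.44979878 -0.22264248]
```

The cover is settled at 37.7°. I retreat and look at the pods.

Emit:
jog_arm --rows '[[[0,0,-0.015],0,0.028],[[0,0,-0.025],0,0.028],[[0,0,-0.03],0,0.028],[[0,0,-0.03],0,0.028],[[0,0,-0.03],0,0.028],[[0,-0.01,-0.03],0,0.07],[[-0.0248,-0.0058,0],0,0.07],[[-0.0248,-0.0058,0],0,0.07],[[-0.0248,-0.0058,0],0,0.07],[[-0.0248,-0.0058,0],0,0.07],[[-0.0248,-0.0058,0],0,0.07],[[-0.0248,-0.0058,0],0,0.07]]'

```text
time_s: 26.12
ee_pos: [0.4871, 0.1546, 0.223]
eef_rot: [-3.142, -0.0, 1.769]
force: [0.0, -0.6, -0.5]
grip_width: 0.0695
grip_force: 0.0
```

Emit:
jog_arm --rows '[[[-0.0248,-0.0058,-0.005],0,0.07],[[-0.0248,-0.0058,-0.005],0,0.07],[[-0.0248,-0.0058,-0.005],0,0.07],[[-0.0248,-0.0058,-0.005],0,0.07],[[-0.0248,-0.0058,-0.005],0,0.07],[[-0.0248,-0.0058,-0.005],0,0.07],[[-0.0248,-0.0058,-0.005],0,0.07],[[-0.0248,-0.0058,-0.005],0,0.07],[[-0.0248,-0.0058,-0.005],0,0.07],[[-0.0248,-0.0058,-0.005],0,0.07],[[-0.0248,-0.0058,-0.005],0,0.07],[[-0.0248,-0.0058,-0.005],0,0.07]]'

```text
time_s: 27.12
ee_pos: [0.4776, -0.1509, 0.2833]
eef_rot: [-3.142, -0.0, 1.769]
force: [0.1, 0.4, -0.5]
grip_width: 0.0698
grip_force: 0.0
```

Emit:
jog_arm --rows '[[[-0.0248,-0.0058,-0.005],0,0.07],[[-0.0248,-0.0058,-0.005],0,0.07],[[-0.0248,-0.0058,-0.005],0,0.07],[[-0.0248,-0.0058,-0.005],0,0.07],[[-0.0248,-0.0058,-0.005],0,0.07],[[0,0,0],0,0.07],[[0,0,0],0,0.07]]'

```text
time_s: 27.7
ee_pos: [0.4737, -0.2778, 0.3077]
eef_rot: [-3.141, -0.0, 1.768]
force: [-0.8, 0.6, 0.4]
grip_width: 0.0702
grip_force: 0.0
```

```bash
cat >> h.py <<'E'
def pods(c):
    P=cloud(c); I=c['image'].astype(int)
    g=inbox(P,(.25,.8,-.6,-.15,.009,.024))&(I.max(-1)-I.min(-1)<45)&(I.max(-1)>70)
    k,lab,st_,ce=cv2.connectedComponentsWithStats(g.astype(np.uint8))
    for i in range(1,k):
        if st_[i,4]>150:
            m=P[lab==i]; r=cv2.minAreaRect((m[:,:2]*1000).astype(np.float32)); (cx,cy),(w,h),a=r
            if w>h: th=a
            else: th=a+90
            t=np.radians(th); L=np.array([np.cos(t),np.sin(t)]); W=np.array([-L[1],L[0]])
            d=m[:,:2]*1000-[cx,cy]; l=d@L; q=d@W
            wid=[np.ptp(q[(l>e-5)&(l<e)]).round(1) if ((l>e-5)&(l<e)).sum()>3 else None for e in (l.min()+5,l.max())]
            print('pod px',ce[i].round(),'ctr',np.round((cx,cy),1),'len/wid',round(max(w,h),1),round(min(w,h),1),'dir',round(th,1),'endwidths(-,+)',wid,st_[i,4],'z',np.median(m[:,2]).round(4))
E
python3 - <<'E'
from h import *
c=cam('wrist'); save(c,'w6'); pods(c); 
for i in '1': sp(c,'pod1_mid',.009,5)
for n in('scene','side'): c=cam(n); pods(c)
tilt('side13'); print(get_obs()['qpos'].round(2),get_obs()['ee_pos'])
E
```

```text
pod px [262. 186.] ctr [ 398. -277.] len/wid 96.3 42.8 dir 52.6 endwidths(-,+) [np.float64(22.8), np.float64(41.6)] 2143 z 0.0176
pod px [287. 273.] ctr [ 455.4 -390.4] len/wid 94.0 42.7 dir 59.0 endwidths(-,+) [np.float64(42.0), np.float64(23.6)] 1803 z 0.0176
pod px [399. 265.] ctr [ 610.  -347.4] len/wid 44.2 24.2 dir 168.1 endwidths(-,+) [np.float64(16.1), np.float64(12.5)] 341 z 0.0173
pod px [377. 303.] ctr [ 587.6 -406.3] len/wid 62.4 24.2 dir 112.9 endwidths(-,+) [np.float64(9.8), np.float64(1.9)] 307 z 0.0175
pod px [476. 297.] ctr [ 606.3 -383.8] len/wid 98.0 52.6 dir 84.8 endwidths(-,+) [np.float64(42.2), np.float64(10.1)] 576 z 0.0169
pod px [390. 332.] ctr [ 395.1 -276.4] len/wid 97.3 45.1 dir 51.9 endwidths(-,+) [np.float64(24.2), np.float64(39.0)] 727 z 0.0172
pod px [457. 336.] ctr [ 451.8 -390.2] len/wid 98.5 45.4 dir 60.0 endwidths(-,+) [np.float64(42.1), np.float64(23.7)] 762 z 0.0172
pod px [369. 187.] ctr [ 604.9 -386.3] len/wid 88.4 46.5 dir 84.9 endwidths(-,+) [np.float64(38.0), np.float64(40.9)] 307 z 0.0168
pod px [426. 199.] ctr [ 451.  -390.5] len/wid 91.1 45.5 dir 58.2 endwidths(-,+) [np.float64(37.4), np.float64(42.3)] 371 z 0.0166
pod px [435. 230.] ctr [ 394.5 -275. ] len/wid 97.3 46.9 dir 53.1 endwidths(-,+) [np.float64(18.8), np.float64(46.0)] 483 z 0.0168
tilt deg [37.8  0.1] z@0 0.0496 10633 [-0.051 -0.126  0.012] [0.088 0.13  0.119]
tcp [[-0.1636 -0.5691  0.308 ]] [-0.83199516  0.37649302  0.55601175]
[-0.59  0.24  1.36  0.    1.54 -0.79] [ 0.47408855 -0.27618328  0.30798319]
```

View pics/w6.png

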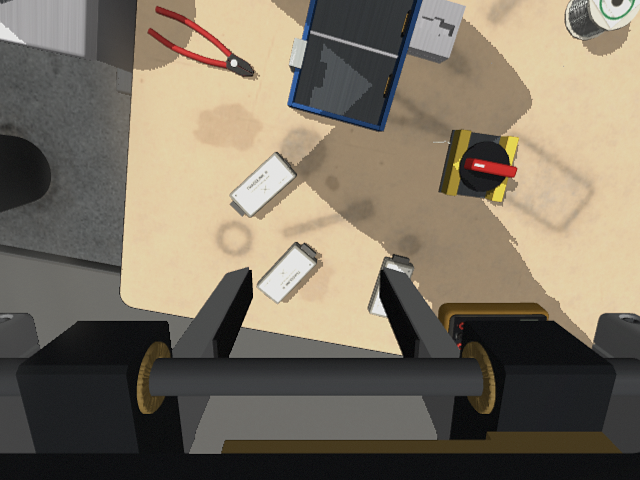

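Wrist view: the knob sits upright across the rails at (485,165). Pod A is at (262,186) with its plug lower left, pod B at (287,273) with its plug upper right, and pod C at (392,285) with its plug up. The box is open.

```bash
cat >> h.py <<'E'
def go2(x,y,z,yawdeg):
    o=get_obs(); yaw=np.degrees(o['eef_rot'][2]); t=-(yawdeg-yaw); t=(t+180)%360-180
    R=Rt([np.pi,0,np.radians(yawdeg)]); print('turn',round(t,1),'then shift',(R.T@(np.array([x,y,z])-o['ee_pos'])).round(4))
E
python3 - <<'E'
from h import *
for n in('scene','side','wrist'):
    c=cam(n); P=cloud(c); I=c['image'].astype(int)
    blue=(I[...,2]>I[...,0]+30)&(I[...,2]>60)
    m=P[inbox(P,(.38,.6,-.2,.12,.026,.036))&blue]; print(n,'rim',rect(m),np.median(m[:,2]))
    m=P[inbox(P,(.38,.6,-.2,.12,.005,.011))]; print('ribs',rect(m))
go2(.3965,-.2765,.007,52.6)
E
```

```text
scene rim (array([483., -44.]), array([257.9, 134.2]), 87.7, 744) 0.029702780457067146
ribs (array([499.8, -46. ]), array([256.9, 178.9]), 86.0, 646)
side rim (array([483.1, -42.2]), array([256.6, 125.2]), 86.6, 548) 0.03039777324025711
ribs (array([503.3, -43.1]), array([255.4, 180.2]), 86.3, 735)
wrist rim (array([481.6, -97.7]), array([149.7, 123.7]), 86.8, 1418) 0.031138167808721445
ribs (array([503.4, -95.8]), array([156.3, 178.7]), 86.8, 742)
turn 48.8 then shift [-0.0471 -0.0617  0.3011]
```

Emit:
jog_arm --rows '[[[0,0,0.01],7,0.07],[[0,0,0.02],7,0.07],[[0,0,0.02],7,0.07],[[0,0,0.02],7,0.07],[[0,0,0.02],7,0.07],[[0,0,0.02],7,0.07],[[0,0,0.01],6.8,0.07],[[-0.0118,-0.0154,0.015],0,0.07],[[-0.0118,-0.0154,0.015],0,0.07],[[-0.0118,-0.0154,0.015],0,0.07],[[-0.0118,-0.0154,0.015],0,0.07],[[0,0,0.02],0,0.07]]'

```text
time_s: 29.1
ee_pos: [0.3945, -0.277, 0.108]
eef_rot: [3.141, 0.0, 0.917]
force: [0.2, -0.2, 0.3]
grip_width: 0.0702
grip_force: 0.0
```

```bash
python3 - <<'E'
from h import *
c=cam('wrist'); pods(c)
go2(.3965,-.2765,.007,52.6)
E
```

```text
pod px [615. 182.] ctr [ 606.2 -387.6] len/wid 87.2 41.6 dir 85.2 endwidths(-,+) [np.float64(21.7), np.float64(41.2)] 4898 z 0.0179
pod px [318. 231.] ctr [ 397.  -277.4] len/wid 94.4 42.8 dir 52.6 endwidths(-,+) [np.float64(23.7), np.float64(42.0)] 5715 z 0.0176
pod px [452. 249.] ctr [ 477.2 -353.1] len/wid 23.8 7.9 dir 148.4 endwidths(-,+) [np.float64(7.7), np.float64(7.2)] 249 z 0.013
pod px [454. 291.] ctr [ 452.8 -393.6] len/wid 86.5 42.5 dir 59.4 endwidths(-,+) [np.float64(2.9), np.float64(41.5)] 3751 z 0.0177
turn -0.1 then shift [0.0011 0.002  0.0973]
```

Emit:
jog_arm --rows '[[[0.0011,0.002,0.02],0,0.07],[[0,0,0.025],0,0.07],[[0,0,0.025],0,0.07],[[0,0,0.015],0,0.07],[[0,0,0.01],0,0.07],[[0,0,0.002],0,0.07],[[0,0,0],0,0.03],[[0,0,0],0,0.03],[[0,0,0],0,0.03],[[0,0,0],0,0.03],[[0,0,0],0,0.03]]' --squeeze 20

```text
time_s: 30.07
ee_pos: [0.3989, -0.2777, 0.0116]
eef_rot: [3.14, 0.0, 0.918]
force: [-1.5, 0.7, 5.9]
grip_width: 0.0424
grip_force: 20.0
```

```bash
cat >> h.py <<'E'
BO=np.array([.484,-.0447]);_b=np.radians(-3.2)
def bx(x,y,z): 
    c,s=np.cos(_b),np.sin(_b); return [BO[0]+c*x-s*y,BO[1]+s*x+c*y,z]
E
python3 - <<'E'
from h import *
print(bx(.001,-.072,0)); go2(*bx(.001,-.072,.08),176.8)
E
```

```text
[np.float64(0.4809792924046742), np.float64(-0.11664355652609579), 0]
turn -124.2 then shift [-0.073   0.1654 -0.0684]
```

Emit:
jog_arm --rows '[[[0,0,-0.01],0,0.03],[[0,0,-0.02],0,0.03],[[0,0,-0.02],0,0.03],[[0,0,-0.02],0,0.03],[[0,0,0],-6.9,0.03],[[0,0,0],-6.9,0.03],[[0,0,0],-6.9,0.03],[[0,0,0],-6.9,0.03],[[0,0,0],-6.9,0.03],[[0,0,0],-6.9,0.03],[[0,0,0],-6.9,0.03],[[0,0,0],-6.9,0.03]]'

```text
time_s: 31.07
ee_pos: [0.3986, -0.2775, 0.0818]
eef_rot: [3.141, 0.0, 1.887]
force: [0.4, -0.4, -1.4]
grip_width: 0.043
grip_force: 20.0
```

Emit:
jog_arm --rows '[[[0,0,0],-6.9,0.03],[[0,0,0],-6.9,0.03],[[0,0,0],-6.9,0.03],[[0,0,0],-6.9,0.03],[[0,0,0],-6.9,0.03],[[0,0,0],-6.9,0.03],[[0,0,0],-6.9,0.03],[[0,0,0],-6.9,0.03],[[0,0,0],-6.9,0.03],[[0,0,0],-6.9,0.03],[[0,0,0],0,0.03]]'

```text
time_s: 31.98
ee_pos: [0.3986, -0.2775, 0.0817]
eef_rot: [-3.141, 0.0, 3.091]
force: [0.3, -0.2, -0.3]
grip_width: 0.0429
grip_force: 20.0
```

Emit:
jog_arm --rows '[[[-0.0121,0.0276,0],0,0.03],[[-0.0121,0.0276,0],0,0.03],[[-0.0121,0.0276,0],0,0.03],[[-0.0121,0.0276,0],0,0.03],[[-0.0121,0.0276,0],0,0.03],[[-0.0121,0.0276,0],0,0.03],[[0,0,0],0,0.03],[[0,0,0],0,0.03]]'

```text
time_s: 32.65
ee_pos: [0.4808, -0.1152, 0.0814]
eef_rot: [-3.142, 0.0, 3.084]
force: [0.1, -0.6, -0.8]
grip_width: 0.043
grip_force: 20.0
```

```bash
python3 - <<'E'
from h import *
c=cam('wrist'); save(c,'w7'); P=cloud(c); I=c['image'].astype(int); o=get_obs(); z=o['ee_pos'][2]
g=inbox(P,(.4,.56,-.19,-.05,z,z+.02))&(I.min(-1)>60)
k,lab,s,ce=cv2.connectedComponentsWithStats(g.astype(np.uint8))
for i in range(1,k):
    if s[i,4]>300: print(ce[i].round(),rect(P[lab==i]),np.median(P[lab==i][:,2]))
print(o['ee_pos'],np.degrees(o['eef_rot'][2]),o['grip_width']); go2(*bx(.001,-.072,.012),176.8)
E
```

```text
[316. 275.] (array([ 479.1, -115.8]), array([41.8, 94.9]), 86.9, 12234) 0.08748629825708616
[ 0.48040317 -0.11609241  0.08125677] 176.66789301573107 0.04270011267236127
turn -0.1 then shift [-0.0006 -0.0005  0.0693]
```

View pics/w7.png

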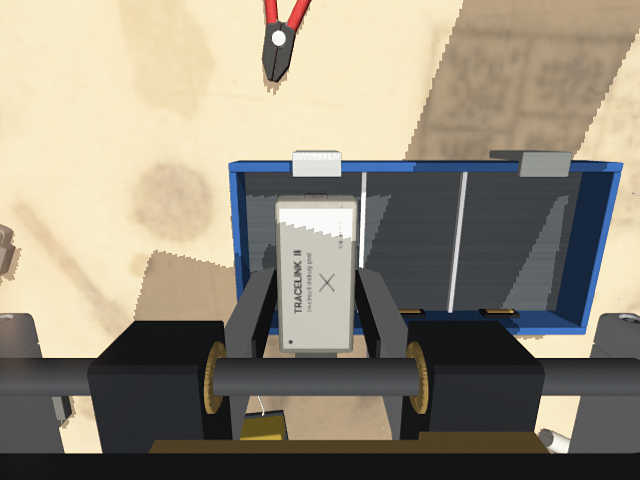

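Pod A is held straight over lane 1 (316,275), with its plug at (316,355) toward the post. I lower it.

Emit:
jog_arm --rows '[[[-0.002,-0.0008,0.015],0,0.03],[[0,0,0.015],0,0.03],[[0,0,0.015],0,0.03],[[0,0,0.01],0,0.03],[[0,0,0.006],0,0.03],[[0,0,0.003],0,0.03],[[0,0,0],0,0.03]]'

```text
time_s: 33.28
ee_pos: [0.4822, -0.1175, 0.0168]
eef_rot: [3.142, -0.0, 3.084]
force: [-0.7, 0.7, -1.3]
grip_width: 0.0425
grip_force: 20.0
```

Emit:
jog_arm --rows '[[[0,0,0.0015],0,0.03],[[0,0,0.0012],0,0.03],[[0,0,0],0,0.03]]'

```text
time_s: 33.53
ee_pos: [0.4828, -0.1174, 0.0155]
eef_rot: [-3.141, 0.001, 3.085]
force: [-3.9, -0.8, 9.6]
grip_width: 0.0424
grip_force: 20.0
```

Emit:
jog_arm --rows '[[[0,0,0],0,0.05],[[0,0,0],0,0.056],[[0,0,0],0,0.056],[[0,0,-0.01],0,0.056],[[0,0,-0.03],0,0.056],[[0,0,-0.03],0,0.06],[[0,0,-0.035],0,0.07],[[0,0,-0.035],6.9,0.07],[[0,0,0],6.9,0.07],[[0,0,0],6.9,0.07],[[0,0,0],6.9,0.07],[[0,0,0],6.9,0.07]]'

```text
time_s: 34.53
ee_pos: [0.4823, -0.1171, 0.1552]
eef_rot: [3.141, 0.001, 2.477]
force: [0.5, 1.1, 0.7]
grip_width: 0.07
grip_force: 0.0
```

Emit:
jog_arm --rows '[[[0,0,0],6.9,0.07],[[0,0,0],6.9,0.07],[[0,0,0],6.9,0.07],[[0,0,0],6.9,0.07],[[0,0,0],6.9,0.07],[[0,0,0],6.9,0.07],[[0,0,0],6.9,0.07],[[0,0,0],6.9,0.07],[[0,0,0],6.9,0.07],[[0,0,0],6.9,0.07],[[0,0,0],6.9,0.07],[[0,0,0],6.9,0.07]]'

```text
time_s: 35.53
ee_pos: [0.4824, -0.1171, 0.155]
eef_rot: [3.141, -0.0, 1.032]
force: [-0.5, 0.2, -0.4]
grip_width: 0.0699
grip_force: 0.0
```

```bash
python3 - <<'E'
from h import *
c=cam('wrist'); save(c,'w8'); pods(c)
for n in('scene','side'): c=cam(n); pods(c)
go2(.4535,-.391,.11,59)
E
```

```text
pod px [417. 424.] ctr [ 463.3 -367.1] len/wid 47.6 39.0 dir 67.5 endwidths(-,+) [np.float64(38.9), np.float64(13.8)] 1064 z 0.0173
pod px [476. 297.] ctr [ 604.6 -383.8] len/wid 97.5 50.9 dir 88.2 endwidths(-,+) [np.float64(38.7), np.float64(21.6)] 591 z 0.0168
pod px [458. 336.] ctr [ 452.2 -389.6] len/wid 99.0 46.3 dir 56.9 endwidths(-,+) [np.float64(40.9), np.float64(22.5)] 768 z 0.0172
pod px [426. 199.] ctr [ 450.4 -389.6] len/wid 90.8 46.4 dir 58.0 endwidths(-,+) [np.float64(38.3), np.float64(44.5)] 385 z 0.0166
turn 0.6 then shift [-0.2496  0.1163  0.0448]
```

Emit:
jog_arm --rows '[[[-0.025,0.0116,0.0045],0,0.07],[[-0.025,0.0116,0.0045],0,0.07],[[-0.025,0.0116,0.0045],0,0.07],[[-0.025,0.0116,0.0045],0,0.07],[[-0.025,0.0116,0.0045],0,0.07],[[-0.025,0.0116,0.0045],0,0.07],[[-0.025,0.0116,0.0045],0,0.07],[[-0.025,0.0116,0.0045],0,0.07],[[-0.025,0.0116,0.0045],0,0.07],[[-0.025,0.0116,0.0045],0,0.07],[[0,0,0],0,0.07],[[0,0,0],0,0.07]]'

```text
time_s: 36.68
ee_pos: [0.4547, -0.3921, 0.1089]
eef_rot: [-3.141, -0.0, 1.04]
force: [0.2, 0.0, 0.4]
grip_width: 0.0699
grip_force: 0.0
```

```bash
python3 - <<'E'
from h import *
c=cam('wrist'); pods(c)
go2(.4535,-.391,.008,59)
E
```

```text
pod px [489. 130.] ctr [ 606.9 -388.9] len/wid 89.3 41.6 dir 86.6 endwidths(-,+) [np.float64(40.4), np.float64(40.7)] 6591 z 0.0179
pod px [315. 235.] ctr [ 454.6 -392.2] len/wid 97.1 42.8 dir 58.4 endwidths(-,+) [np.float64(39.2), np.float64(23.5)] 5671 z 0.0176
turn 0.6 then shift [-0.0006 -0.0015  0.1012]
```

Emit:
jog_arm --rows '[[[0,0,0.02],0.8,0.07],[[0,0,0.025],0,0.07],[[0,0,0.025],0,0.07],[[0,0,0.018],0,0.07],[[0,0,0.01],0,0.07],[[0,0,0.004],0,0.07],[[0,0,0],0,0.03],[[0,0,0],0,0.03],[[0,0,0],0,0.03],[[0,0,0],0,0.03],[[0,0,0],0,0.03]]'

```text
time_s: 37.65
ee_pos: [0.4556, -0.3917, 0.0082]
eef_rot: [3.14, 0.0, 1.024]
force: [-0.3, 1.6, 5.6]
grip_width: 0.0427
grip_force: 20.0
```

Emit:
jog_arm --rows '[[[0,0,-0.02],0,0.03],[[0,0,-0.03],0,0.03],[[0,0,-0.03],0,0.03],[[0,0,0],6.9,0.03],[[0,0,0],6.9,0.03],[[0,0,0],6.9,0.03],[[0,0,0],6.9,0.03],[[0,0,0],6.9,0.03],[[0,0,0],6.9,0.03],[[0,0,0],6.9,0.03],[[0,0,0],6.9,0.03],[[0,0,0],6.8,0.03]]'

```text
time_s: 38.65
ee_pos: [0.4553, -0.3914, 0.0875]
eef_rot: [3.141, -0.0, -0.064]
force: [0.8, 0.1, -1.9]
grip_width: 0.0429
grip_force: 20.0
```

```bash
python3 - <<'E'
from h import *
go2(*bx(.001,0,.09),-3.2)
E
```

```text
turn -0.5 then shift [ 0.0103 -0.3478 -0.0025]
```

Emit:
jog_arm --rows '[[[0.0009,-0.029,0],-0.5,0.03],[[0.0009,-0.029,0],0,0.03],[[0.0009,-0.029,0],0,0.03],[[0.0009,-0.029,0],0,0.03],[[0.0009,-0.029,0],0,0.03],[[0.0009,-0.029,0],0,0.03],[[0.0009,-0.029,0],0,0.03],[[0.0009,-0.029,0],0,0.03],[[0.0009,-0.029,0],0,0.03],[[0.0009,-0.029,0],0,0.03],[[0.0009,-0.029,0],0,0.03],[[0.0009,-0.029,0],0,0.03]]'

```text
time_s: 39.65
ee_pos: [0.4835, -0.043, 0.0876]
eef_rot: [3.142, -0.001, -0.049]
force: [0.5, 0.3, -0.8]
grip_width: 0.043
grip_force: 20.0
```

Emit:
jog_arm --rows '[[[0,0,0],0,0.03],[[0,0,0],0,0.03]]'

```text
time_s: 39.82
ee_pos: [0.4836, -0.0434, 0.0876]
eef_rot: [3.141, -0.0, -0.047]
force: [0.4, -0.3, -1.3]
grip_width: 0.0429
grip_force: 20.0
```

```bash
cat >> h.py <<'E'
def held(name,tx,ty):
    c=cam('wrist'); save(c,name); P=cloud(c); I=c['image'].astype(int); o=get_obs(); p=o['ee_pos']
    g=inbox(P,(p[0]-.08,p[0]+.08,p[1]-.06,p[1]+.06,p[2]+.002,p[2]+.02))&(I.min(-1)>60)
    k,lab,s,ce=cv2.connectedComponentsWithStats(g.astype(np.uint8))
    for i in range(1,k):
        if s[i,4]>400:
            r=rect(P[lab==i]); print(ce[i].round(),r,np.median(P[lab==i][:,2]))
    print(p,np.degrees(o['eef_rot'][2]),'target',bx(tx,ty,0))
E
python3 - <<'E'
from h import *
held('w9',.001,0)
c=cam('side'); save(c,'side14')
E
```

```text
[316. 279.] (array([487.2, -44.2]), array([42.1, 88.9]), 87.3, 12169) 0.09698612386652317
[ 0.48359027 -0.04429237  0.08748361] -2.766179793043396 target [np.float64(0.48499844076418197), np.float64(-0.04475582150499316), 0]
```

View pics/w9.png

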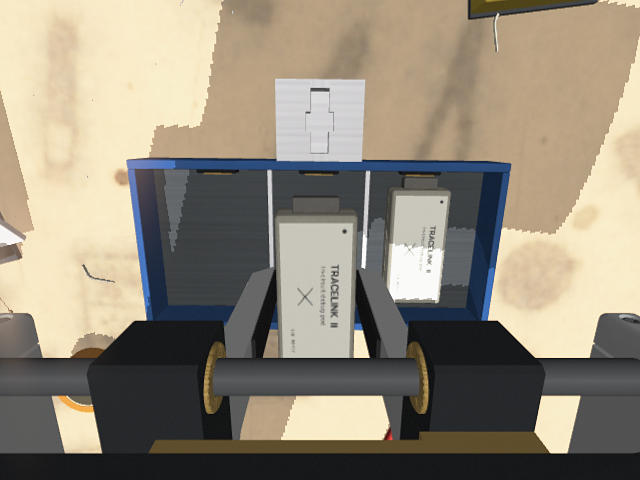

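Pod A lies straight in lane 1 (418,245). Pod B is held over lane 2, with its plug at (316,203) toward the post. Lowering.

Emit:
jog_arm --rows '[[[0.002,0.0005,0.015],0.5,0.03],[[0,0,0.018],0,0.03],[[0,0,0.018],0,0.03],[[0,0,0.012],0,0.03],[[0,0,0.006],0,0.03],[[0,0,0.003],0,0.03],[[0,0,0],0,0.03]]'

```text
time_s: 40.5
ee_pos: [0.4854, -0.0455, 0.0151]
eef_rot: [-3.142, 0.0, -0.059]
force: [-0.2, -0.2, -0.7]
grip_width: 0.0429
grip_force: 20.0
```

Emit:
jog_arm --rows '[[[0,0,0.0015],0,0.03],[[0,0,0.0015],0,0.03],[[0,0,0],0,0.03]]'

```text
time_s: 40.75
ee_pos: [0.4857, -0.0451, 0.0125]
eef_rot: [3.142, -0.001, -0.058]
force: [0.2, -0.7, -1.3]
grip_width: 0.0427
grip_force: 20.0
```

Emit:
jog_arm --rows '[[[0,0,0.001],0,0.03],[[0,0,0.001],0,0.03],[[0,0,0],0,0.03]]'

```text
time_s: 41.0
ee_pos: [0.4861, -0.045, 0.0118]
eef_rot: [3.141, -0.002, -0.058]
force: [-6.3, 0.0, 17.7]
grip_width: 0.0425
grip_force: 20.0
```

Emit:
jog_arm --rows '[[[0,0,-0.001],0,0.045],[[0,0,0],0,0.054],[[0,0,0],0,0.054],[[0,0,-0.01],0,0.054],[[0,0,-0.03],0,0.054],[[0,0,-0.035],0,0.06],[[0,0,-0.035],0,0.07],[[0,0,-0.02],-6.9,0.07],[[0,0,0],-6.9,0.07],[[0,0,0],-6.9,0.07],[[0,0,0],-6.9,0.07],[[0,0,0],-6.9,0.07]]'

```text
time_s: 42.0
ee_pos: [0.4854, -0.0449, 0.142]
eef_rot: [3.141, -0.0, 0.55]
force: [-0.5, -0.0, 0.2]
grip_width: 0.0702
grip_force: 0.0
```

Emit:
jog_arm --rows '[[[0,0,0],-6.9,0.07],[[0,0,0],-6.9,0.07],[[0,0,0],-6.9,0.07],[[0,0,0],-6.9,0.07],[[0,0,0],-6.9,0.07],[[0,0,0],-6.9,0.07],[[0,0,0],-6.9,0.07],[[0,0,0],-6.9,0.07],[[0,0,0],0,0.07]]'

```text
time_s: 42.75
ee_pos: [0.4854, -0.0449, 0.1418]
eef_rot: [3.141, 0.0, 1.513]
force: [-0.5, 0.0, -0.9]
grip_width: 0.07
grip_force: 0.0
```

```bash
python3 - <<'E'
from h import *
for n in('scene','side'): c=cam(n); pods(c)
go2(.606,-.388,.12,86)
E
```

```text
pod px [476. 297.] ctr [ 603.5 -383.4] len/wid 97.2 48.3 dir 85.1 endwidths(-,+) [np.float64(37.4), np.float64(23.8)] 590 z 0.0169
turn 0.1 then shift [-0.3338  0.1441  0.0217]
```

Emit:
jog_arm --rows '[[[-0.0278,0.012,0.0018],0,0.07],[[-0.0278,0.012,0.0018],0,0.07],[[-0.0278,0.012,0.0018],0,0.07],[[-0.0278,0.012,0.0018],0,0.07],[[-0.0278,0.012,0.0018],0,0.07],[[-0.0278,0.012,0.0018],0,0.07],[[-0.0278,0.012,0.0018],0,0.07],[[-0.0278,0.012,0.0018],0,0.07],[[-0.0278,0.012,0.0018],0,0.07],[[-0.0278,0.012,0.0018],0,0.07],[[-0.0278,0.012,0.0018],0,0.07],[[-0.0278,0.012,0.0018],0,0.07]]'

```text
time_s: 43.85
ee_pos: [0.6083, -0.3884, 0.1197]
eef_rot: [-3.141, -0.0, 1.503]
force: [-0.0, -0.4, 0.1]
grip_width: 0.0702
grip_force: 0.0
```

Emit:
jog_arm --rows '[[[0,0,0],0,0.07],[[0,0,0],0,0.07]]'

```text
time_s: 44.02
ee_pos: [0.6077, -0.3879, 0.1185]
eef_rot: [-3.14, -0.001, 1.502]
force: [-0.7, -0.2, -0.8]
grip_width: 0.0697
grip_force: 0.0
```

```bash
python3 - <<'E'
from h import *
c=cam('wrist'); save(c,'w10'); pods(c)
go2(.6055,-.386,.006,86)
E
```

```text
pod px [315. 230.] ctr [ 607.2 -384. ] len/wid 94.7 42.6 dir 87.2 endwidths(-,+) [np.float64(41.2), np.float64(23.4)] 5320 z 0.0177
turn 0.2 then shift [ 0.0007 -0.0024  0.1131]
```

Emit:
jog_arm --rows '[[[0.0035,-0.0005,0.02],-0.3,0.07],[[0,0,0.028],0,0.07],[[0,0,0.028],0,0.07],[[0,0,0.02],0,0.07],[[0,0,0.012],0,0.07],[[0,0,0.004],0,0.07],[[0,0,0],0,0.03],[[0,0,0],0,0.03],[[0,0,0],0,0.03],[[0,0,0],0,0.03],[[0,0,0],0,0.03]]'

```text
time_s: 44.98
ee_pos: [0.6082, -0.3838, 0.0089]
eef_rot: [3.14, 0.001, 1.513]
force: [-1.4, 0.6, 3.9]
grip_width: 0.0425
grip_force: 20.0
```

Emit:
jog_arm --rows '[[[0,0,-0.02],0,0.03],[[0,0,-0.03],0,0.03],[[0,0,-0.035],0,0.03],[[0,0,-0.02],0,0.03],[[0,0,0],6.9,0.03],[[0,0,0],6.9,0.03],[[0,0,0],6.9,0.03],[[0,0,0],6.9,0.03],[[0,0,0],6.9,0.03],[[0,0,0],6.9,0.03]]'

```text
time_s: 45.82
ee_pos: [0.6078, -0.3835, 0.1129]
eef_rot: [3.141, -0.0, 0.784]
force: [0.7, -0.3, -0.5]
grip_width: 0.0429
grip_force: 20.0
```

Emit:
jog_arm --rows '[[[0,0,0],6.9,0.03],[[0,0,0],6.9,0.03],[[0,0,0],6.9,0.03],[[0,0,0],6.9,0.03],[[0,0,0],6.9,0.03],[[0,0,0],6.9,0.03],[[0,0,0],6.9,0.03],[[0,0,0],0,0.03]]'

```text
time_s: 46.48
ee_pos: [0.6078, -0.3835, 0.1129]
eef_rot: [3.141, -0.0, -0.059]
force: [0.4, 1.4, -1.1]
grip_width: 0.0429
grip_force: 20.0
```

```bash
python3 - <<'E'
from h import *
go2(*bx(.001,.072,.105),-3.2)
E
```

```text
turn -0.2 then shift [-0.1415 -0.4034  0.0079]
```

Emit:
jog_arm --rows '[[[-0.0094,-0.0269,0],0,0.03],[[-0.0094,-0.0269,0],0,0.03],[[-0.0094,-0.0269,0],0,0.03],[[-0.0094,-0.0269,0],0,0.03],[[-0.0094,-0.0269,0],0,0.03],[[-0.0094,-0.0269,0],0,0.03],[[-0.0094,-0.0269,0],0,0.03],[[-0.0094,-0.0269,0],0,0.03],[[-0.0094,-0.0269,0],0,0.03],[[-0.0094,-0.0269,0],0,0.03],[[-0.0094,-0.0269,0],0,0.03],[[-0.0094,-0.0269,0],0,0.03]]'

```text
time_s: 47.48
ee_pos: [0.5117, -0.054, 0.113]
eef_rot: [3.142, -0.001, -0.048]
force: [0.5, 0.2, -0.0]
grip_width: 0.0425
grip_force: 20.0
```

Emit:
jog_arm --rows '[[[-0.0094,-0.0269,0],0,0.03],[[-0.0094,-0.0269,0],0,0.03],[[-0.0094,-0.0269,0.01],0,0.03],[[0,0,0.01],0,0.03],[[0,0,0],0,0.03],[[0,0,0],0,0.03]]'

```text
time_s: 47.98
ee_pos: [0.4884, 0.0265, 0.0927]
eef_rot: [3.141, 0.0, -0.05]
force: [-0.7, -0.5, -1.5]
grip_width: 0.0427
grip_force: 20.0
```

```bash
python3 - <<'E'
from h import *
held('w11',.001,.072)
E
```

```text
[316. 280.] (array([491.5,  25.7]), array([41.8, 88.9]), 87.0, 12032) 0.10148790144900503
[0.48871525 0.02616166 0.09301368] -2.9610457504782413 target [np.float64(0.48901758912368976), np.float64(0.027131913516109468), 0]
```

View pics/w11.png

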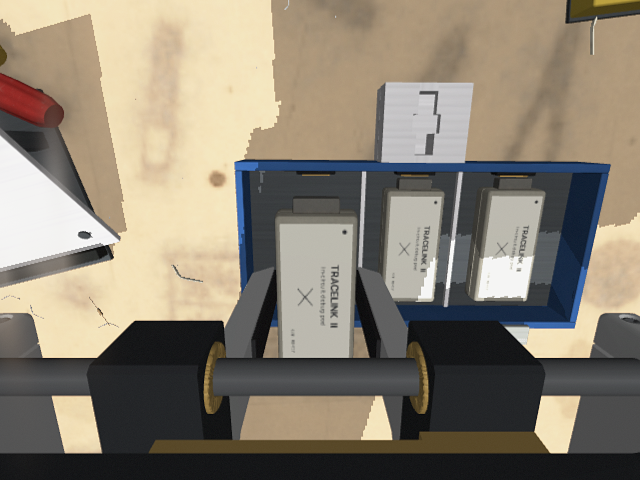

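Pods A and B lie straight in lanes 1 and 2. Pod C is held over lane 3 with its plug toward the post. Lowering.

Emit:
jog_arm --rows '[[[0.002,-0.001,0.018],0.2,0.03],[[0,0,0.02],0,0.03],[[0,0,0.02],0,0.03],[[0,0,0.012],0,0.03],[[0,0,0.005],0,0.03],[[0,0,0.002],0,0.03],[[0,0,0.001],0,0.03],[[0,0,0],0,0.03]]'

```text
time_s: 48.7
ee_pos: [0.4909, 0.0275, 0.0154]
eef_rot: [3.142, -0.001, -0.056]
force: [0.5, -0.3, -0.3]
grip_width: 0.0429
grip_force: 20.0
```

Emit:
jog_arm --rows '[[[0,0,0.0012],0,0.03],[[0,0,0.0012],0,0.03],[[0,0,0],0,0.03]]'

```text
time_s: 48.95
ee_pos: [0.4908, 0.0277, 0.0128]
eef_rot: [3.142, -0.001, -0.056]
force: [0.4, -0.0, 2.5]
grip_width: 0.0423
grip_force: 20.0
```

Contact. Releasing, then a final look from above.

Emit:
jog_arm --rows '[[[0,0,0],0,0.045],[[0,0,0],0,0.054],[[0,0,0],0,0.054],[[0,0,-0.01],0,0.054],[[0,0,-0.03],0,0.054],[[0,0,-0.035],0,0.06],[[0,0,-0.035],0,0.07],[[0,0,-0.035],0,0.07],[[-0.01,0.02,-0.03],0,0.07],[[-0.02,0.03,-0.03],0,0.07],[[-0.02,0.03,0],0,0.07],[[0,0,0],0,0.07]]'

```text
time_s: 49.95
ee_pos: [0.4365, -0.0489, 0.2161]
eef_rot: [3.14, -0.003, -0.059]
force: [0.4, 0.0, 0.0]
grip_width: 0.07
grip_force: 0.0
```

```bash
python3 - <<'E'
from h import *
c=cam('wrist'); save(c,'w12'); P=cloud(c); I=c['image'].astype(int)
_b=np.radians(-3.2);R=np.array([[np.cos(_b),np.sin(_b)],[-np.sin(_b),np.cos(_b)]])
Q=P.copy(); Q[...,:2]=(P[...,:2]-BO)@R.T
for n,y in(('1',-.072),('2',0),('3',.072)):
    m=Q[inbox(Q,(-.055,.055,y-.033,y+.033,.017,.026))]; print(n,rect(m),np.median(m[:,2]),m.min(0).round(3),m.max(0).round(3))
    m=Q[inbox(Q,(-.055,.055,y-.033,y+.033,.010,.026))&(I.min(-1)>60)]; print('  any',rect(m))
blue=(I[...,2]>I[...,0]+30)&(I[...,2]>60)
m=Q[inbox(Q,(-.1,.1,-.2,.2,.027,.036))&blue]; print('rim',rect(m))
tilt('side15')
for n in('scene','side'): c=cam(n); pods(c)
E
```

```text
1 (array([  5.5, -73. ]), array([42.4, 98.3]), 89.9, 3485) 0.021659685994259603 [-0.044 -0.094  0.017] [ 0.055 -0.052  0.025]
  any (array([  2.7, -72.9]), array([96.4, 42.4]), 0.0, 3460)
2 (array([ 5.2, -0.7]), array([42. , 99.4]), 89.4, 3450) 0.02168943696127354 [-0.044 -0.022  0.017] [0.055 0.02  0.024]
  any (array([ 2.8, -0.9]), array([42. , 98.7]), 89.9, 3492)
3 (array([ 4.6, 72. ]), array([ 42.2, 100.8]), 89.6, 3500) 0.021703621276601498 [-0.046  0.051  0.017] [0.055 0.093 0.024]
  any (array([ 3.7, 72. ]), array([100.6,  42.6]), 0.1, 3555)
rim (array([ 0.6, -0.5]), array([254.3, 123.5]), 89.9, 3687)
tilt deg [37.8  0.1] z@0 0.0496 10561 [-0.051 -0.128  0.012] [0.088 0.13  0.119]
tcp [[-0.1536 -0.3369  0.2148]] [ 0.14094505 -0.71649443 -0.54939542]
```

View pics/w12.png

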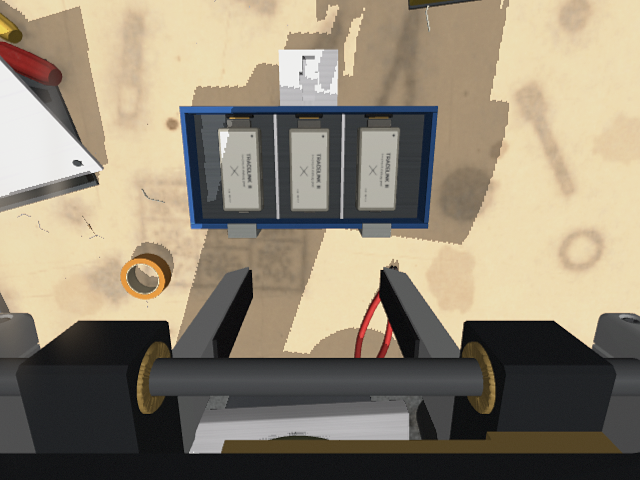

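View pics/side15.png

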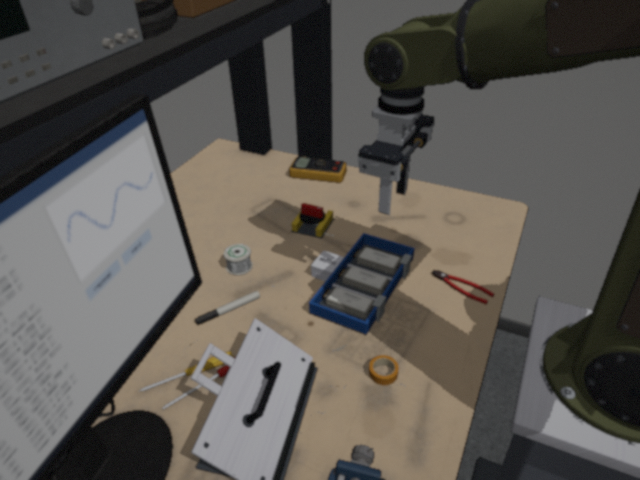

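Everything is in place: three pods lie straight in their lanes with plugs to the post, the knob is on its rails, and the cover is leaning centred. Handing in.

```bash
python3 -c "
from station import *
print(hand_in())"
```

```text
the job is handed in; nothing more can be done
None
```

The job is done and handed in at about 50 s of robot time: the knob stands across the rest's rails, the cover leans mid-bar in the stand at about 38°, and the three pods present lie straight in lanes 1 to 3, plugs to the latch post; hand-in returned no verdict.

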